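# Route the used sample tubes down the Y-chute

### The job

The three used sample tubes in the scoop belong in the round pan. Swing the chute's flap by its post fully over against the side wall, without forcing it, so that it shuts off the branch to the square pan; then carry the scoop to the head of the chute and tip the tubes out there so that they slide down into the round pan. Put the empty scoop back flat on the bench and let go; do not touch the tubes with the gripper, do not bring the scoop over the round pan, and leave the other things where they are.

Things in the scene. Friction and masses are not known exactly. Their poses are not given: they have to be found in the camera images.
- chute: Fixed sheet-steel Y-chute on a stand. Origin on the bench straight below the flap hinge; x level, in the downhill direction; z up; y towards one of its two branches. Floor slopes down 26 degrees along +x, from 200 mm above the hinge (head) to 70 mm below it (open end), measured along the slope. Below the hinge a wedge splits it into a +y and a -y branch, each ending over one pan.
- chute_head (a point): Where to pour: centre of the floor of the chute's head, 172 mm above the bench. The head is a channel 150 mm wide, 100 mm long along the slope; this point is 55 mm from its closed upper end. Its back wall tops out 238 mm above the bench, its side walls (42 mm, 3 mm thick) at 234 mm falling to 190 mm; below the head they spread to 240 mm apart.
- flap_hinge (a point): The flap's hinge on the chute's floor, 109 mm above the bench; the hinge axis is square to the sloping floor (its upper end leans 26 degrees from vertical towards the chute's +x).
- flap (a joint): Angle of the diverter flap, rad. 0: points straight uphill. Positive: its free uphill end swings to the chute's -y side wall, shutting the -y branch, so things go to +y; negative the other way. Hard stops at +0.70 and -0.70, where the end meets the side wall. Stiff hinge: stays where left, takes about 4 N at the post to move; at the stop it yields no more.
- flap_post (a point): Centre of the top of the flap's black post (round, diameter 14 mm), by which the flap is swung. It stands on the flap, square to the sloping floor (leaning 26 degrees to the chute's +x), 75 mm uphill of the hinge; top 98 mm from the floor, free length about 56 mm above flap and side walls. Moves with the flap.
- round_pan_in (a point): Centre of the inner floor (4 mm above the bench) of the round white plastic pan, 164 mm wide over the rim, 66 mm high; stands fixed under one branch of the chute.
- square_pan_in (a point): Centre of the inner floor of the square white plastic pan, 160 x 160 mm, 66 mm high; stands fixed under the other branch.
- scoop_grip (a point): Grip point, centre of the scoop's black bar: 12 mm wide (y), 16 mm high, 62 mm above the underside, along x 46 mm ahead and behind (support at the back end). The scoop is an aluminium tray 130 x 74 mm, walls 32 mm high, open at the nose (+x); tubes lie under the bar, 33 mm below its underside. About 0.25 kg. x to the nose, z up.
- scoop_nose (a point): Middle of the scoop's front edge, on the floor (3 mm above the underside): 77 mm ahead of and 59 mm below the grip point.
- tube1_mid (a point): Middle of a capped plastic sample tube, 75 mm long (x, cap at +x), 18 mm in diameter, 18 g, slick and rigid. The three lie lengthwise side by side in the scoop at the start and begin to slide at a tilt of about 10 to 17 degrees. (1 of 3)
- tube2_mid (a point): Middle of a capped plastic sample tube, 75 mm long (x, cap at +x), 18 mm in diameter, 18 g, slick and rigid. The three lie lengthwise side by side in the scoop at the start and begin to slide at a tilt of about 10 to 17 degrees.
- tube3_mid (a point): Middle of a capped plastic sample tube, 75 mm long (x, cap at +x), 18 mm in diameter, 18 g, slick and rigid. The three lie lengthwise side by side in the scoop at the start and begin to slide at a tilt of about 10 to 17 degrees.
- beaker: Glass beaker, 80 mm wide, 100 mm high; bystander, origin at the centre of its underside
- jar: Amber jar, 70 mm wide, 90 mm high; bystander, origin at the centre of its underside
- bottle: White plastic bottle, 66 mm wide, 160 mm high; bystander, origin at the centre of its underside
- stopper: Black rubber stopper, 64 mm wide, 35 mm high; bystander, origin at the centre of its underside
- spatula: Narrow steel lab spatula lying on the bench, 180 mm long, 16 mm wide; bystander, origin at the centre of its underside

How it is judged:
On the way, in this order (a step that is already met when the one before it is completed fails the run):
1. the flap is fully over against the stop that shuts the branch to the square pan (((y of round_pan_in in the frame of chute above 0 m and value of joint flap above 0.67 rad) or (y of round_pan_in in the frame of chute below 0 m and value of joint flap below -0.67 rad))), for 0.2 s.
2. the scoop, with the three tubes still in it, is above the head of the chute (horizontal distance between scoop_nose and chute_head below 0.13 m and height (world z) of each of tube1_mid, tube2_mid, tube3_mid above 0.2 m and distance between each of tube1_mid, tube2_mid, tube3_mid and scoop_grip below 0.085 m), for 0.1 s.
At the end, for the whole second after the job is handed in: All three tubes lie at rest inside the round pan (centres within 80 mm of its centre, below 65 mm), the flap is still within 0.03 rad of the stop that shuts the square pan's branch, and the scoop stands flat (within 7 degrees) and at rest on the bench, released (((y of round_pan_in in the frame of chute above 0 m and value of joint flap above 0.67 rad) or (y of round_pan_in in the frame of chute below 0 m and value of joint flap below -0.67 rad)) and horizontal distance between each of tube1_mid, tube2_mid, tube3_mid and round_pan_in below 0.08 m and height (world z) of each of tube1_mid, tube2_mid, tube3_mid below 0.065 m and linear speed of each of tube1, tube2, tube3 below 0.05 m/s and height (world z) of scoop_grip below 0.072 m and angle between scoop_grip's own z axis and vertical below 0.12 rad and linear speed of scoop below 0.03 m/s); the robot touches nothing.
It fails at once if the gripper touches a tube (over 0.5 N) (contact force between the fingers and tube1 above 0.5 N or contact force between the fingers and tube2 above 0.5 N or contact force between the fingers and tube3 above 0.5 N).
It fails at once if the flap is forced: pushed with more than 40 N (contact force between the fingers and flap above 40 N).
It fails at once if the scoop's nose is brought over the round pan (within 80 mm of its centre) (horizontal distance between scoop_nose and round_pan_in below 0.08 m).
It fails at once if a bystander is moved by more than 30 mm or tipped over (distance of any of beaker, jar, bottle, stopper, spatula from where it was at the start of the episode above 0.03 m or angle between any of beaker, jar, bottle, stopper, spatula's own z axis and vertical above 0.4 rad).
It also fails if it takes over 72 s, if anything falls off the work surface, if the arm or the gripper's body presses on something with over 40 N, if the wrist force passes 120 N, or if a joint passes its speed limit or range.

### The arm

A 6-joint arm with a two-finger parallel gripper is mounted at the origin on the work surface. World frame = base frame: x ahead of the robot, y to its left, z up, the work surface at z = 0. Lengths are in m, angles in rad, forces in N, time in s.
With the tool pointing down it reaches from about 0.3 to 0.825 m from the base axis. Payload 5.4 kg.
Tool frame: the origin (TCP) lies on the centre line of the jaws, within the pads' length; the fingertips stand manip.finger_overhang ahead of it and the grasp point (between the pads) lies 2 mm behind it (manip.finger_overhang is the distance from the TCP to the fingertips, in m); z points along the fingers, y is the direction in which the jaws open and shut (so a half turn about z gives the same grasp; the last joint's range is limited). The gripper opens to 92 mm and grips with 3 to 60 N. Pads are 20 mm wide; open, the fingers measure 128 mm over their backs; the gripper's body (75 mm by 189 mm) begins 69 mm behind the grasp point.
Start: joints at [1.063, 0.158, 1.597, -0, 1.386, -0.21], TCP at [0.169, 0.55, 0.196] pointing down, gripper open.
Joint ranges: [-2.91, 2.91], [-0.94, 2.29], [0.18, 2.7], [-1.29, 4.43], [0.17, 2.64], [-3, 3]. Speed limits (rad/s): [2.57, 2.57, 3.14, 3.14, 3.14, 3.14].

### API

Orientations are given as [roll, pitch, yaw] about the fixed x, y, z axes, in that order (R = Rz(yaw) Ry(pitch) Rx(roll)).
In Python, from plant import manip gives the robot as it stands. The module is installed in compiled form; this text tells all that it offers.
- The arm moves only by the shell command python3 -m pendant 'ROWS' [FORCE]. ROWS is JSON, one flat list of numbers, 5 for each row, row after row: the opening in per cent of the stroke, from 0 (shut) to 100 (fully open), then the shift along the world's x, y, z in units of 150 mm (1.0 is 150 mm), then the turn about the world's z in units of 2 rad (1.0 is 2 rad). In form: [jaw, x, y, z, turn, jaw, x, y, z, turn, ...]. A call has 1 to 20 rows; each row shifts and turns the commanded pose from where the row before left it; what a row does not reach is not made up. A row lasts 1/12 s, in which the tool goes at most 41.7 mm and 7.16 degrees, less where a joint would pass 70% of its speed; a pose out of reach is approached as far as the arm can. A call with a number of a shift or a turn outside -1 to 1 is refused whole. A call with a gripper value outside its range is refused whole. The fingers move at their own pace and stop on an object; FORCE is the grip in N (left out, the last holds). Time passes only in rows, so rows that do not move let the fingers close. It gives the time, the measured TCP pose, the force and the opening at its end, in the units of the state.
- manip.get_state(): the state, without advancing time (a new reading comes with each control period).
- manip.snapshot(name): name is "scene" or "top"; returns a dict with "color" (400x640x3 uint8, red, green, blue), "z_map" (400x640 float32, m along the optical axis (not along the pixel's ray), 0 where there is no reading), "fov_y" (degrees; the focal length in pixels is half the picture's height over the tangent of half this angle, whatever the lens; pixels are square), "cx", "cy" (the principal point, pixels), "k1" (the pictures are not rectified: a ray, as slopes to the right and down, at radius r is drawn at 1 + k1 r^2 times it, then the intrinsics apply), "R" (3x3) and "t" (3): a world point X has camera coordinates R X + t. Camera axes: x right, y down, z forward; pixel columns grow to the right and rows downward; lengths in m; the calibration is good to about 2 mm. A picture is of the moment at which its call begins.
- manip.finish_job(): hands the job in, once; it reports no verdict.
The state is a dict: "time": time; "joints": joint angles; "qd": joint speeds; "effort": joint torques, N m; "ee_pos": TCP position; "orientation": TCP orientation; "force": force on the tool from outside, world axes, zero at the start; "torque": the same for the moment, N m; "grip_width": opening from 0.0 (shut) to 1.0 (fully open).
Only numpy, scipy, OpenCV 4.12 (cv2) and the standard library are available. Lean on these libraries where they do the work, as an engineer would, in place of code of your own. Each camera call takes 0.05 s, during which the arm holds its last target.

## Working session

There is one attempt and no reset: what is moved stays moved. The work goes in short steps, Python scripts to look and compute and a shell command to move; the robot and the scene stay as the last step left them, time stands still between calls to the robot, and variables do not carry over. Pictures are saved under pics/ and viewed, and the job is handed in when it is done.

```bash
mkdir -p pics
python3 - <<'E'
from plant import manip
import cv2,numpy as np
print(manip.get_state(), manip.finger_overhang)
for n in("scene","top"):
    s=manip.snapshot(n)
    cv2.imwrite(f"pics/{n}0.png",s["color"][:,:,::-1])
    np.savez(f"pics/{n}0.npz",**s)
    print(n,s["fov_y"],s["cx"],s["cy"],s["k1"],s["R"],s["t"])
E
```

```text
{'time': 0.0, 'joints': array([ 1.06294466e+00,  1.59023950e-01,  1.59823610e+00,  2.51223683e-05,
        1.38620233e+00, -2.10104990e-01]), 'qd': array([-1.09506530e-03, -4.81201368e-05,  1.13952712e-03, -5.27332680e-04,
       -2.06319345e-03,  2.22924940e-04]), 'effort': array([-1.00660731e-03, -3.85560930e+01, -3.22111773e+01,  7.01007829e-02,
        3.78810894e-02, -1.57812137e-04]), 'ee_pos': array([0.16837075, 0.54910275, 0.19463113]), 'orientation': array([-3.13976920e+00, -4.14098233e-04,  2.84384096e+00]), 'force': array([-1.05454061, -0.07781845, -0.51559219]), 'torque': array([ 0.00296982,  0.00335538, -0.00088234]), 'grip_width': 0.9983655571889554} 0.017
scene 53.61712780366878 321.7484915161184 201.05001263212822 -0.08780549746987201 [[ 0.77148336  0.63603265  0.01661044]
 [ 0.41717171 -0.48595669 -0.7679934 ]
 [-0.48039692  0.59942353 -0.64024233]] [-0.45686511 -0.15711986  1.69362266]
top 47.131682587175426 324.1147845530527 196.3278917007915 0.004585324643872642 [[-0.02121501 -0.99971583 -0.01087096]
 [-0.98959552  0.02254545 -0.14209996]
 [ 0.14230467  0.0077432  -0.98979262]] [-0.01826372  0.58893238  1.20127541]
```

```bash
ls .
```

```text
pics
```

View pics/scene0.png

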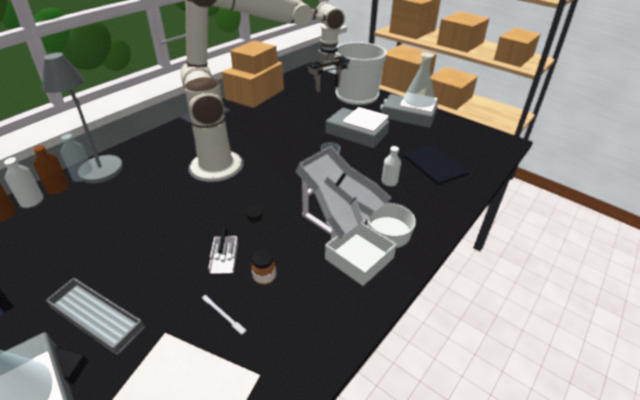

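View pics/top0.png

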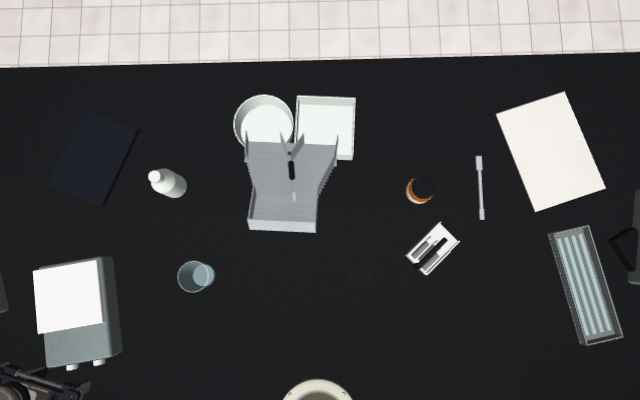

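```bash
cat > h.py <<'E'
import numpy as np,cv2
from plant import manip
def load(n): return dict(np.load(f"pics/{n}.npz"))
def snap(n,tag):
    s=manip.snapshot(n); np.savez(f"pics/{n}{tag}.npz",**s); return s
def rays(s,uv):
    f=200/np.tan(np.radians(s["fov_y"])/2); K=np.array([[f,0,s["cx"]],[0,f,s["cy"]],[0,0,1.]])
    uv=np.asarray(uv,float).reshape(-1,1,2)
    return cv2.undistortPoints(uv,K,np.array([float(s["k1"]),0,0,0,0]))[:,0]
def world(s,uv,z=None):
    n=rays(s,uv); uv=np.asarray(uv).reshape(-1,2).astype(int)
    d=s["z_map"][uv[:,1],uv[:,0]]
    R,t=s["R"],s["t"]
    r=np.c_[n,np.ones(len(n))]
    if z is None: return (r*d[:,None]-t)@R
    C=-R.T@t; w=r@R
    return C+w*((z-C[2])/w[:,2])[:,None]
def cloud(s):
    v,u=np.mgrid[0:400,0:640]; return world(s,np.c_[u.ravel(),v.ravel()]).reshape(400,640,3)
def proj(s,X):
    f=200/np.tan(np.radians(s["fov_y"])/2); K=np.array([[f,0,s["cx"]],[0,f,s["cy"]],[0,0,1.]])
    return cv2.projectPoints(np.asarray(X,float).reshape(-1,1,3),cv2.Rodrigues(s["R"])[0],s["t"],K,np.array([float(s["k1"]),0,0,0,0]))[0][:,0]
def crop(s,name,x0,y0,x1,y1,k):
    cv2.imwrite(f"pics/{name}.png",cv2.resize(s["color"][y0:y1,x0:x1,::-1],None,fx=k,fy=k,interpolation=cv2.INTER_CUBIC))
E
python3 - <<'E'
from h import *
s=load("top0");crop(s,"c_chute",220,85,370,240,3.8);crop(s,"c_scoop",390,160,500,285,4.6)
P=cloud(s)
for uv in [(249,230),(315,232),(248,222),(317,222),(292,165),(292,178),(247,143),(337,145),(264,123),(325,125),(432,250),(361,275),(479,190),(420,188),(170,183),(195,277)]:
    print(uv,P[uv[1],uv[0]].round(4))
z=P[...,2]
im=np.clip(z/0.26*255,0,255).astype(np.uint8)
cv2.imwrite("pics/zmap.png",cv2.resize(cv2.applyColorMap(im,cv2.COLORMAP_JET)[80:300,150:500],None,fx=2.2,fy=2.2,interpolation=0))
E
```

```text
(249, 230) [0.5045 0.1794 0.0027]
(315, 232) [ 0.4821 -0.0093  0.1976]
(248, 222) [0.5069 0.1437 0.2216]
(317, 222) [ 0.5228 -0.0095 -0.001 ]
(292, 165) [0.6362 0.0402 0.2315]
(292, 178) [0.6137 0.044  0.1877]
(247, 143) [0.7229 0.1659 0.113 ]
(337, 145) [ 0.7143 -0.0683  0.104 ]
(264, 123) [0.8089 0.1363 0.0072]
(325, 125) [ 0.7999 -0.0378  0.0033]
(432, 250) [ 0.437  -0.308   0.0731]
(361, 275) [ 0.376  -0.1244  0.039 ]
(479, 190) [ 0.6015 -0.4624  0.0063]
(420, 188) [ 0.5982 -0.2825  0.0868]
(170, 183) [0.6224 0.3652 0.1098]
(195, 277) [0.3793 0.3251 0.0092]
```

View pics/c_chute.png

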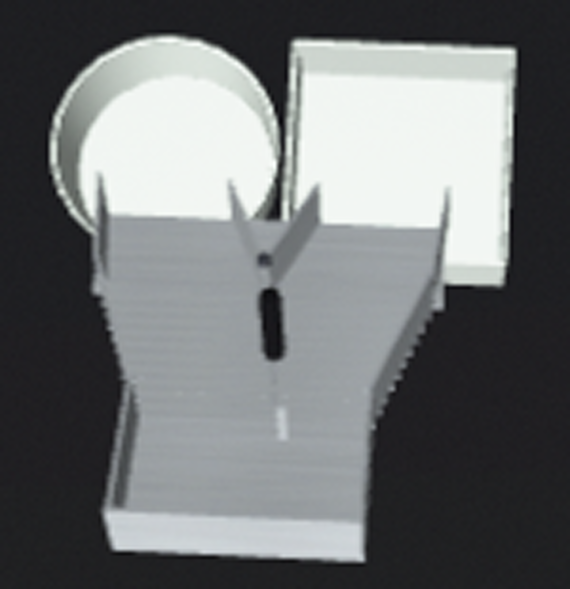

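View pics/c_scoop.png

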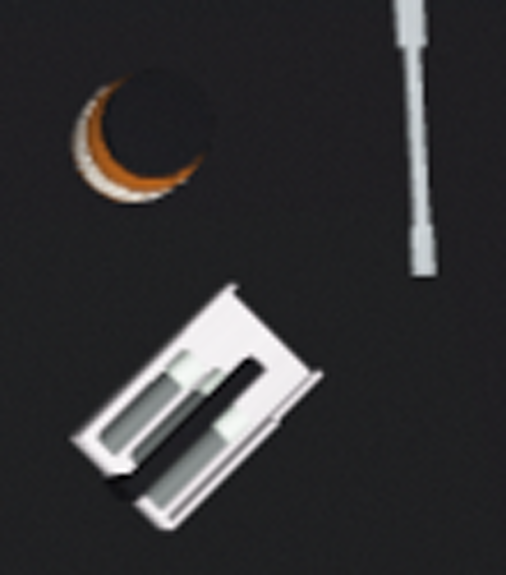

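View pics/zmap.png

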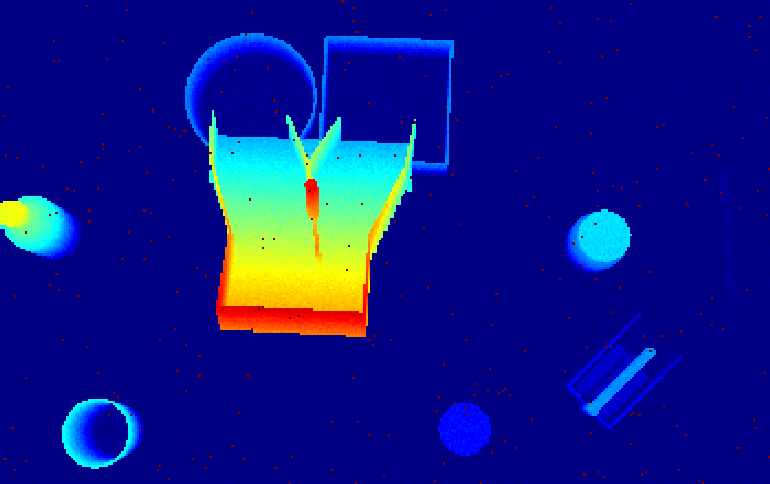

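Run:
```python
from h import *
from scipy.optimize import least_squares
s=load("top0");P=cloud(s)
Q=P[185:216,258:284].reshape(-1,3);Q2=P[150:216,256:285].reshape(-1,3);Q3=P[185:216,298:310].reshape(-1,3)
Q=np.r_[Q,Q2,Q3]; Q=Q[(Q[:,2]>.05)&(Q[:,2]<.25)]
for _ in range(4):
    A=np.c_[Q[:,:2],np.ones(len(Q))];c=np.linalg.lstsq(A,Q[:,2],rcond=None)[0];r=A@c-Q[:,2];Q=Q[abs(r)<.006]
g=c[:2];print("slope",np.degrees(np.arctan(np.hypot(*g))),"yaw",np.degrees(np.arctan2(-g[1],-g[0])),r.std(),len(Q))
# back-wall points, side walls
B=P[:,240:325].reshape(-1,3);B=B[(B[:,2]>.225)&(B[:,2]<.25)&(B[:,0]<.56)]
print("backwall", np.degrees(np.polyfit(B[:,1],B[:,0],1)[0]*-1), B[:,0].mean(),B[:,1].min(),B[:,1].max(),B.mean(0),len(B))
yaw=np.arctan2(-g[1],-g[0])
# hinge line: where floor z=.109
ex=np.array([np.cos(yaw),np.sin(yaw)]);ey=np.array([-ex[1],ex[0]])
m=-np.hypot(*g)
a0=(.109-c[2])/m
print("a at hinge",a0)
W=P.reshape(-1,3);W=W[(W[:,2]>.03)&(W[:,1]>-.1)&(W[:,1]<.2)&(W[:,0]>.4)]
a=W[:,:2]@ex;b=W[:,:2]@ey
zf=c[2]+m*a; h=W[:,2]-zf
for lo in np.arange(a0-.19,a0+.07,.02):
    k=(a>lo)&(a<lo+.02)&(h>.008)&(h<.06)
    bb=np.sort(b[k]); 
    if len(bb)>5: print(round(lo-a0,3),len(bb),np.percentile(bb,[2,15,50,85,98]).round(4))
k=h>.06;pp=W[k];print("post",len(pp));print(np.c_[a[k]-a0,b[k],pp[:,2],h[k]][:40].round(4))
```

```text
slope 25.975583477956736 yaw -4.007456048031677 0.0018959794863356533 3069
backwall -3.9959545684196183 0.5053444890835765 -0.010927655187404572 0.1425210291264848 [0.50534449 0.06577807 0.23281103] 311
a at hinge 0.6602258825880283
-0.19 216 [0.0266 0.0475 0.0989 0.1547 0.1745]
-0.17 454 [0.0247 0.0448 0.1    0.1565 0.1761]
-0.15 52 [0.0235 0.0237 0.1756 0.1764 0.1783]
-0.13 47 [0.0236 0.0245 0.1754 0.176  0.178 ]
-0.11 62 [0.0236 0.0253 0.175  0.1762 0.1783]
-0.09 67 [0.0209 0.0232 0.0819 0.1759 0.1777]
-0.07 73 [0.0124 0.0162 0.0231 0.1781 0.1854]
-0.05 63 [0.0035 0.008  0.0129 0.1886 0.1927]
-0.03 52 [-0.0033 -0.0009  0.0038  0.1971  0.2024]
-0.01 60 [-0.0124 -0.0082 -0.0027  0.2042  0.2112]
0.01 96 [-0.0142 -0.0095  0.0979  0.212   0.214 ]
0.03 112 [-0.0161  0.0802  0.0915  0.2143  0.2166]
0.05 109 [-0.0183  0.0718  0.0825  0.2168  0.2188]
0.07 48 [-0.0202 -0.0173  0.0728  0.2185  0.2209]
post 1066
[[-0.2469 -0.012   1.2725  1.0432]
 [-0.2469 -0.012   1.2725  1.0432]
 [-0.2469 -0.012   1.2725  1.0432]
 [-0.2469 -0.012   1.2725  1.0432]
 [-0.2469 -0.012   1.2725  1.0432]
 [-0.246
[... 517 characters left out ...]
 [-0.2469 -0.012   1.2725  1.0432]
 [-0.2469 -0.012   1.2725  1.0432]
 [-0.2469 -0.012   1.2725  1.0432]
 [-0.2469 -0.012   1.2725  1.0432]
 [-0.2469 -0.012   1.2725  1.0432]
 [-0.2469 -0.012   1.2725  1.0432]
 [-0.2469 -0.012   1.2725  1.0432]
 [-0.2469 -0.012   1.2725  1.0432]
 [-0.2469 -0.012   1.2725  1.0432]
 [-0.2469 -0.012   1.2725  1.0432]
 [-0.2469 -0.012   1.2725  1.0432]
 [-0.2469 -0.012   1.2725  1.0432]
 [-0.2469 -0.012   1.2725  1.0432]
 [-0.2469 -0.012   1.2725  1.0432]
 [-0.2469 -0.012   1.2725  1.0432]
 [-0.2469 -0.012   1.2725  1.0432]
 [-0.2469 -0.012   1.2725  1.0432]
 [-0.2469 -0.012   1.2725  1.0432]
 [-0.2469 -0.012   1.2725  1.0432]
 [-0.2469 -0.012   1.2725  1.0432]]
```

```bash
python3 -m pendant '[50,0,0,0.175,0, 0,0,0,0.175,0, 0,0,0,0.175,0, 0,0,0,0.175,0, 0,0.175,-0.17,0,0.0063, 0,0.175,-0.17,0,0.0063, 0,0.175,-0.17,0,0.0063, 0,0.175,-0.17,0,0.0063, 0,0.175,-0.17,0,0.0063, 0,0.175,-0.17,0,0.0063, 0,0.175,-0.17,0,0.0063, 0,0.175,-0.17,0,0.0063, 0,0.175,-0.17,0,0.0063, 0,0.175,-0.17,0,0.0063]'
python3 - <<'E'
from h import *
s=load("top0");P=cloud(s)
W=P.reshape(-1,3);W=W[(abs(W[:,2]-.07)<.006)&(W[:,1]<-.2)&(W[:,1]>-.36)&(W[:,0]<.52)&(W[:,0]>.36)]
print(len(W),W.mean(0)); c=np.median(W,0); W=W[np.hypot(*(W-c)[:,:2].T)<.08]
c=W.mean(0);u,sv,v=np.linalg.svd((W-c)[:,:2],full_matrices=False);print(np.degrees(np.arctan2(*v[0][::-1])))
a=(W-c)[:,:2]@v[0];b=(W-c)[:,:2]@v[1];print(np.percentile(a,[1,5,50,95,99]),np.percentile(b,[1,5,50,95,99]),W.mean(0),v[0])
mid=W.mean(0)[:2]+v[0]*(np.percentile(a,1)+np.percentile(a,99))/2;print(mid)
# nose corners, tail corners on image (crop scale4.6, offset 390,160)
for (x,y),z in [((235,287),.032),((320,375),.032),((75,438),.032),((168,528),.032)]:
    print(world(s,[(390+x/4.6,160+y/4.6)],z))
for n,(u0,v0,u1,v1) in {"round":(225,90,294,140),"sq":(294,90,360,165)}.items():
    q=P[v0:v1,u0:u1].reshape(-1,3);q=q[(q[:,2]>.058)&(q[:,2]<.075)];print(n,len(q),q.min(0),q.max(0))
    if n=="round":
        A=np.c_[2*q[:,:2],np.ones(len(q))];k=np.linalg.lstsq(A,(q[:,:2]**2).sum(1),rcond=None)[0];print(k[:2],np.sqrt(k[2]+k[0]**2+k[1]**2))
E
```

```text
time: 1.27
ee_pos: [0.432, 0.2931, 0.3002]
orientation: [-3.141, -0.001, 2.97]
force: [0.6, 0.5, 0.2]
grip_width: 0.013
188 [ 0.42987329 -0.30698968  0.06927872]
132.75242938979102
[-0.05396579 -0.04907636  0.00038186  0.04730514  0.05088271] [-0.00571686 -0.00534612 -0.00027962  0.00507069  0.00568914] [ 0.42987329 -0.30698968  0.06927872] [-0.67883188  0.73429373]
[ 0.43091974 -0.30812163]
[[ 0.51146735 -0.34571683  0.032     ]]
[[ 0.45895436 -0.39219879  0.032     ]]
[[ 0.42551568 -0.2478179   0.032     ]]
[[ 0.37279558 -0.29905552  0.032     ]]
round 225 [0.74304067 0.04893574 0.05802137] [0.87115989 0.21099925 0.07171277]
[0.78956293 0.12973432] 0.07966378565873994
sq 280 [ 0.69662964 -0.1218891   0.05818001] [0.86643358 0.04424598 0.07421341]
```

```bash
python3 -m pendant '[0,0.175,-0.17,0,0.0063, 0,0.175,-0.17,0,0.0063, 0,0.175,-0.17,0,0.0063, 0,0.175,-0.17,0,0.0063, 0,0.175,-0.17,0,0.0063, 0,0.175,-0.17,0,0.0063, 0,0.175,-0.17,0,0.0063, 0,0.175,-0.17,0,0.0063, 0,0,0,-0.185,0, 0,0,0,-0.185,0, 0,0,0,-0.185,0, 0,0,0,0,0]'
python3 - <<'E'
from h import *
s=snap("top","1");crop(s,"p1",220,85,370,240,3.8)
s=snap("scene","1");crop(s,"p1s",270,100,430,290,3.1)
E
```

```text
time: 2.27
ee_pos: [0.6373, 0.0905, 0.2095]
orientation: [-3.141, -0.013, 3.07]
force: [-1.2, 0.1, -1.5]
grip_width: -0.001
```

View pics/p1s.png

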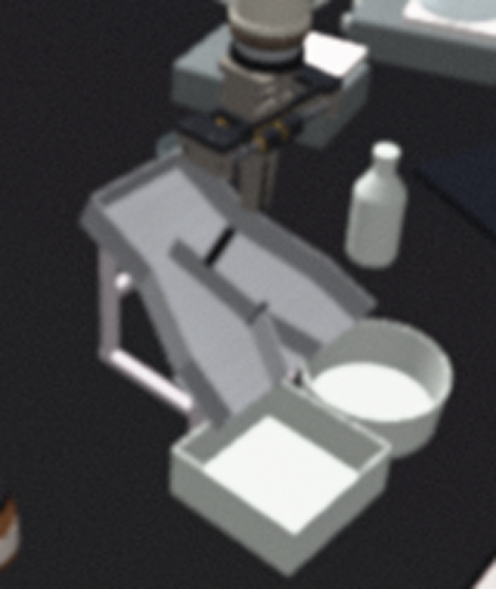

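View pics/p1.png

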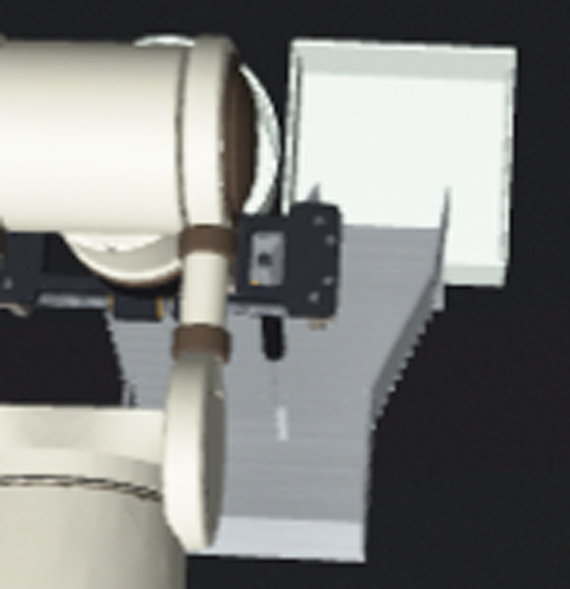

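```bash
python3 -m pendant '[0,0.005,-0.033,0,0, 0,0.005,-0.033,0,0, 0,0.005,-0.033,0,0, 0,0.005,-0.033,0,0, 0,0.005,-0.033,0,0, 0,0,0,0,0]'; python3 -m pendant '[0,0.005,-0.033,0,0, 0,0.005,-0.033,0,0, 0,0,0,0,0]'
```

```text
time: 2.87
ee_pos: [0.6454, 0.0646, 0.2178]
orientation: [-3.141, 0.001, 3.069]
force: [-0.6, 0.7, 0.1]
grip_width: 0.008
time: 3.12
ee_pos: [0.6466, 0.055, 0.2173]
orientation: [-3.141, -0.0, 3.07]
force: [-0.4, 0.3, 0.0]
grip_width: 0.007
```

```bash
python3 -m pendant '[0,-0.015,-0.033,0,0, 0,-0.015,-0.02,0,0, 0,0,0,0,0]'; python3 -m pendant '[0,0,-0.033,0,0, 0,0,0,0,0]'
python3 - <<'E'
from h import *
s=snap("top","2");crop(s,"p2",220,85,370,240,3.8)
s=snap("scene","2");crop(s,"p2s",270,100,430,290,3.1)
E
```

```text
time: 3.37
ee_pos: [0.6416, 0.0475, 0.2173]
orientation: [-3.141, -0.0, 3.07]
force: [-0.0, 0.1, -0.7]
grip_width: 0.009
time: 3.53
ee_pos: [0.642, 0.0424, 0.2174]
orientation: [-3.141, 0.0, 3.07]
force: [0.1, 0.8, 0.2]
grip_width: 0.004
```

View pics/p2s.png

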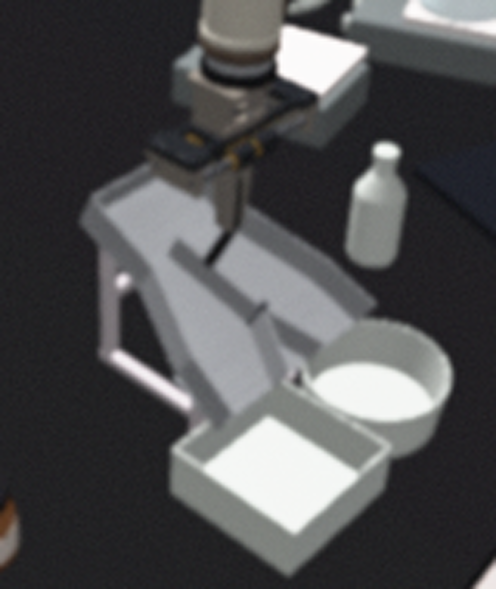

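View pics/p2.png

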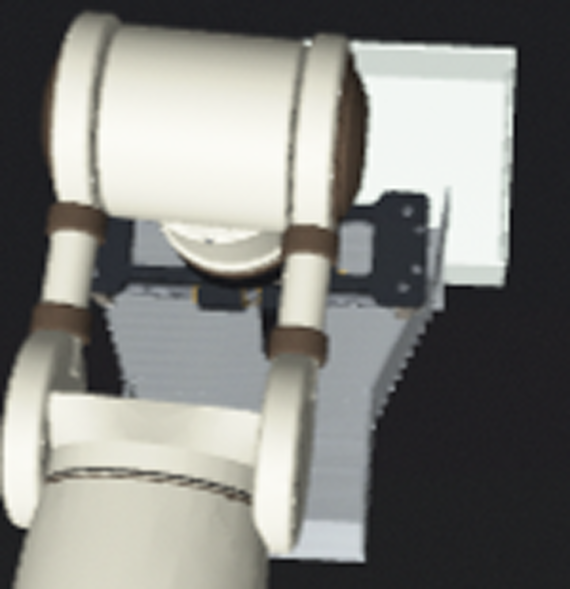

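Run:
```python
from h import *
s=load("scene2")
print((proj(s,[[.642,.0424,.2004],[.642,.0424,.2174],[.6362,.0402,.2315]])-[270,100])*3.1)
P=cloud(s)
for (x,y) in [(228,215),(228,225),(225,236),(215,250),(205,262),(235,200),(185,245),(228,231)]:
    print(x,y,P[int(100+y/3.1),int(270+x/3.1)].round(4), s["color"][int(100+y/3.1),int(270+x/3.1)])
s0=load("scene0");P0=cloud(s0);
crop(s0,"s0z",300,140,400,230,6)
for r in range(150,200):
    for c in range(325,352):
        if s0["color"][r,c].max()<50: print(c,r,P0[r,c].round(4))
```

```text
[[226.14499826 252.23342149]
 [226.97267989 239.12617317]
 [221.89436108 226.87304179]]
228 215 [0.6522 0.0239 0.2639] [78 74 72]
228 225 [0.6505 0.0273 0.2499] [77 73 69]
225 236 [0.64   0.038  0.2234] [30 30 31]
215 250 [0.6304 0.0363 0.2037] [30 32 33]
205 262 [0.6172 0.0389 0.1793] [52 52 56]
235 200 [0.6537 0.0308 0.2797] [70 66 63]
185 245 [0.5855 0.0414 0.183 ] [108 109 112]
228 231 [0.6503 0.0283 0.2415] [57 56 53]
341 150 [3.389e-01 4.449e-01 3.000e-04]
342 150 [ 0.3386  0.4532 -0.0038]
343 150 [ 0.3448  0.4523 -0.0007]
344 150 [ 0.346   0.4584 -0.0032]
345 150 [ 0.3484  0.4631 -0.0044]
346 150 [0.3577 0.4576 0.0021]
347 150 [ 0.3567  0.4669 -0.0028]
348 150 [ 3.623e-01  4.668e-01 -4.000e-04]
349 150 [ 0.3644  0.4719 -0.002 ]
350 150 [ 0.3663  0.4771 -0.0036]
351 150 [ 0.3702  0.4796 -0.0032]
341 151 [ 0.3416  0.4415 -0.0023]
342 151 [ 0.3436  0.4466 -0.0039]
343 151 [ 0.3473  0.4492 -0.0036]
344 151 [ 0.3532  0.4487 -0.0008]
345 151 [ 0.3567  0.4517 -0.0008]
346 151 [ 0.3578  0.4579 -0.0033]
347 151 [ 0.3599  0.4629 -0.0049]
348 151 [ 1.2316 -0.801   0.9713]
349 151 [ 0.368
[... 3410 characters left out ...]
411 0.047  0.2269]
343 175 [0.6445 0.0369 0.2301]
344 175 [0.6446 0.0423 0.2272]
342 176 [0.6417 0.0357 0.2255]
343 176 [0.6454 0.036  0.2271]
341 177 [0.6405 0.0322 0.2229]
342 177 [0.6395 0.0391 0.2186]
340 178 [0.6354 0.0342 0.2153]
341 178 [0.636  0.0388 0.2131]
342 178 [0.6414 0.0367 0.2168]
340 179 [0.6339 0.0366 0.2093]
341 179 [0.6374 0.0372 0.2106]
339 180 [0.6284 0.039  0.2012]
340 180 [0.6332 0.0378 0.2042]
338 181 [0.6249 0.0387 0.1956]
339 181 [0.6311 0.0355 0.2004]
340 181 [0.6335 0.0378 0.2003]
338 182 [0.6262 0.0371 0.193 ]
339 182 [0.6284 0.0396 0.1927]
337 183 [0.6224 0.037  0.1871]
338 183 [0.6263 0.0372 0.1889]
337 184 [0.6234 0.036  0.1841]
338 184 [0.6254 0.0387 0.1835]
```

View pics/s0z.png

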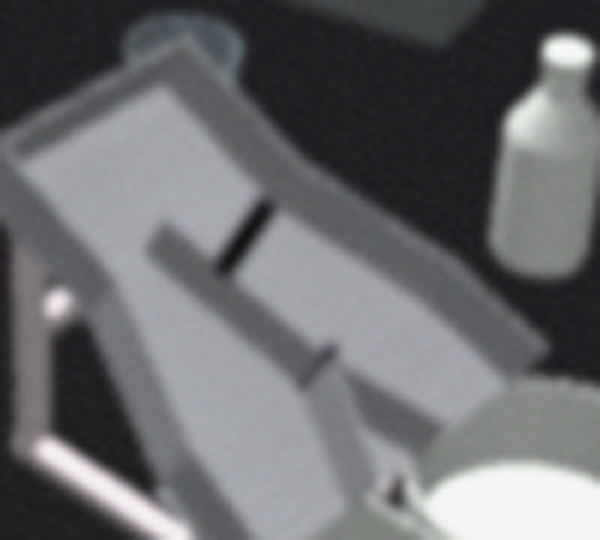

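Run:
```python
from h import *
s=load("scene2");crop(s,"z2",310,130,370,190,9)
s=load("scene1");crop(s,"z1",310,120,370,190,8)
P=cloud(s);print((proj(s,[[.6385,.0905,.198]])-[310,120])*8)
for r in range(150,172,2): print(r,[(P[r,c].round(3).tolist()) for c in (352,355,358)])
```

```text
[[326.43998091 439.48607195]]
150 [[0.65, 0.069, 0.311], [0.669, 0.057, 0.325], [0.65, 0.103, 0.294]]
152 [[0.65, 0.07, 0.303], [0.647, 0.092, 0.291], [0.653, 0.099, 0.29]]
154 [[0.651, 0.07, 0.296], [0.649, 0.09, 0.285], [0.652, 0.103, 0.28]]
156 [[0.648, 0.075, 0.285], [0.649, 0.091, 0.277], [0.424, 0.459, -0.003]]
158 [[0.647, 0.077, 0.276], [0.651, 0.088, 0.272], [0.435, 0.443, -0.0]]
160 [[0.649, 0.074, 0.271], [0.651, 0.089, 0.264], [0.443, 0.433, -0.002]]
162 [[0.648, 0.077, 0.261], [0.65, 0.091, 0.255], [0.451, 0.421, -0.003]]
164 [[0.646, 0.082, 0.25], [0.649, 0.094, 0.245], [0.458, 0.412, -0.006]]
166 [[0.648, 0.079, 0.244], [0.647, 0.099, 0.233], [0.466, 0.4, -0.007]]
168 [[0.648, 0.08, 0.236], [0.472, 0.368, 0.002], [0.48, 0.38, 0.0]]
170 [[0.61, 0.138, 0.179], [0.477, 0.363, -0.003], [0.489, 0.367, 0.0]]
```

View pics/z2.png

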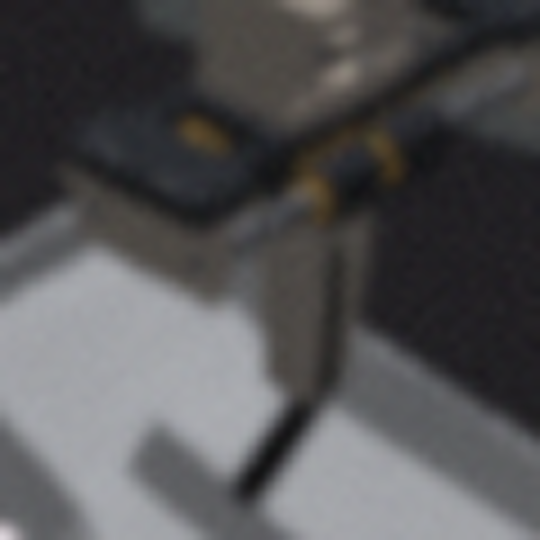

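View pics/z1.png

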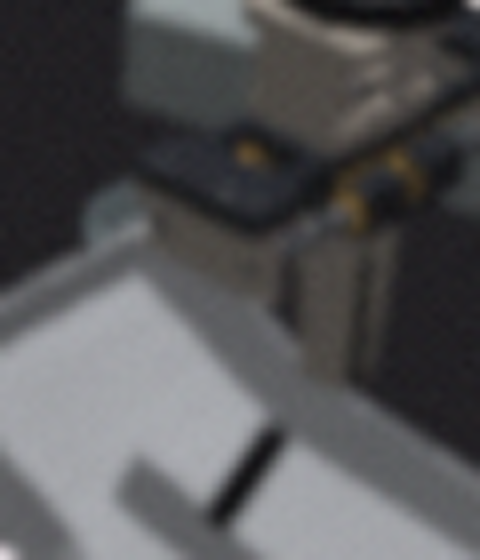

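Run:
```python
from h import *
s=load("scene0");crop(s,"z0",295,40,365,110,8)
P=cloud(s);
p=[.1684,.549,.1946];print([((proj(s,[np.array(p)+[0,0,d]])-[295,40])*8).round(0).tolist() for d in(-.017,0,.02)])
Q=P[40:110,295:365].reshape(-1,3);k=(np.hypot(Q[:,0]-p[0],Q[:,1]-p[1])<.08)&(Q[:,2]>.12)
q=Q[k];o=np.argsort(q[:,2]);print(q[o][:25].round(3).tolist())
print(manip.get_state()["ee_pos"])
```

```text
[[[257.0, 445.0]], [[258.0, 418.0]], [[259.0, 385.0]]]
[[0.187, 0.605, 0.212], [0.181, 0.598, 0.213], [0.159, 0.5, 0.214], [0.164, 0.502, 0.215], [0.188, 0.596, 0.215], [0.175, 0.597, 0.216], [0.163, 0.489, 0.219], [0.16, 0.499, 0.22], [0.175, 0.597, 0.221], [0.145, 0.496, 0.221], [0.186, 0.59, 0.222], [0.18, 0.599, 0.222], [0.194, 0.595, 0.222], [0.168, 0.497, 0.223], [0.159, 0.486, 0.224], [0.162, 0.489, 0.224], [0.193, 0.589, 0.224], [0.16, 0.499, 0.225], [0.165, 0.5, 0.225], [0.188, 0.595, 0.226], [0.155, 0.491, 0.226], [0.146, 0.494, 0.227], [0.193, 0.596, 0.227], [0.155, 0.497, 0.229], [0.179, 0.591, 0.229]]
[0.64199435 0.04298191 0.21735718]
```

View pics/z0.png

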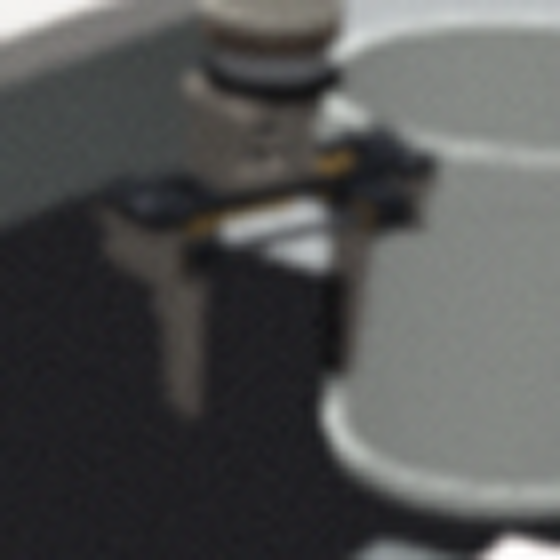

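```bash
python3 -m pendant '[0,-0.015,0.13,0,0, 0,-0.015,0.13,0,0, 0,0,0,-0.115,0, 0,0,0,-0.115,0, 0,0,-0.03,0,0, 0,0,0,0,0, 0,0,0,0,0]'
python3 - <<'E'
from h import *
s=snap("scene","3");crop(s,"z3",300,120,380,200,7)
E
```

```text
time: 4.22
ee_pos: [0.638, 0.0772, 0.1838]
orientation: [-3.142, 0.001, 3.07]
force: [0.7, 0.5, 0.5]
grip_width: 0.001
```

View pics/z3.png

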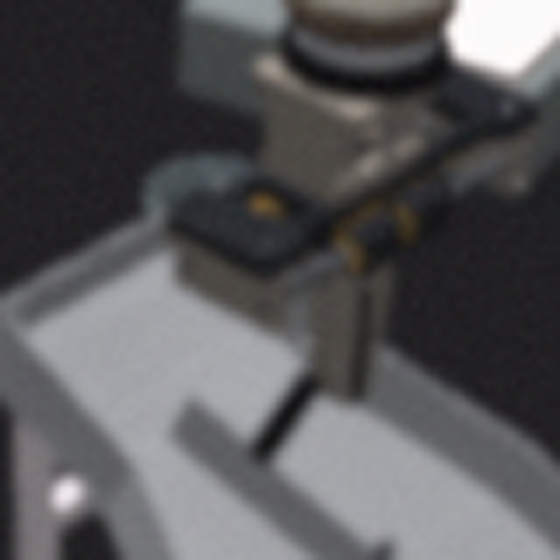

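```bash
for i in 1; do :; done; python3 -m pendant '[0,0.003,-0.033,0,0, 0,0.003,-0.033,0,0, 0,0,0,0,0]'; python3 -m pendant '[0,0.003,-0.033,0,0, 0,0,0,0,0]';  python3 -m pendant '[0,0.003,-0.033,0,0, 0,0,0,0,0]'
```

```text
time: 4.52
ee_pos: [0.639, 0.0665, 0.1837]
orientation: [-3.141, 0.001, 3.07]
force: [-0.6, -0.4, 0.3]
grip_width: 0.004
time: 4.68
ee_pos: [0.639, 0.0627, 0.1833]
orientation: [3.14, 0.0, 3.07]
force: [-0.1, 1.9, 1.1]
grip_width: 0.003
time: 4.85
ee_pos: [0.6394, 0.0576, 0.1829]
orientation: [3.141, 0.0, 3.071]
force: [0.5, 3.1, 1.7]
grip_width: 0.004
```

```bash
python3 -m pendant '[0,0.012,-0.03,0,0, 0,0.012,-0.03,0,0, 0,0.012,-0.03,0,0, 0,0.012,-0.03,0,0, 0,0,0,0,0]'; python3 -m pendant '[0,0.003,-0.015,0,0,0,0,0,0,0]'; python3 -m pendant '[0,0.003,-0.01,0,0,0,0,0,0,0]'
python3 - <<'E'
from h import *
s=snap("scene","4");crop(s,"z4",300,120,380,200,7)
E
```

```text
time: 5.27
ee_pos: [0.6466, 0.0389, 0.182]
orientation: [-3.142, -0.001, 3.07]
force: [0.2, 2.7, -1.0]
grip_width: 0.001
time: 5.43
ee_pos: [0.6472, 0.0374, 0.1825]
orientation: [3.141, 0.0, 3.07]
force: [-0.4, 3.4, -2.8]
grip_width: 0.006
time: 5.6
ee_pos: [0.6475, 0.0362, 0.1827]
orientation: [3.141, 0.0, 3.071]
force: [0.6, 5.0, -4.0]
grip_width: 0.003
```

View pics/z4.png

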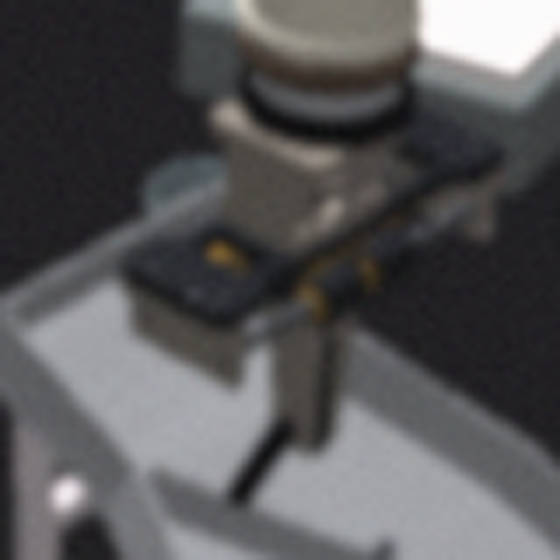

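```bash
python3 -m pendant '[0,0.003,-0.015,0,0,0,0,0,0,0]'; python3 -m pendant '[0,0.003,-0.012,0,0,0,0,0,0,0]';python3 -m pendant '[0,0.002,-0.01,0,0,0,0,0,0,0]'
```

```text
time: 5.82
ee_pos: [0.6482, 0.0342, 0.1828]
orientation: [3.141, 0.001, 3.071]
force: [1.1, 5.5, -2.5]
grip_width: 0.001
time: 5.98
ee_pos: [0.6487, 0.0325, 0.1828]
orientation: [3.141, 0.001, 3.071]
force: [1.3, 4.8, -3.1]
grip_width: 0.003
time: 6.15
ee_pos: [0.649, 0.0312, 0.1828]
orientation: [3.14, 0.001, 3.071]
force: [1.4, 6.1, -3.7]
grip_width: 0.003
```

```bash
python3 -m pendant '[0,0.002,-0.01,0,0,0,0,0,0,0]'; python3 -m pendant '[0,0.002,-0.008,0,0,0,0,0,0,0]';python3 -m pendant '[0,0.002,-0.006,0,0,0,0,0,0,0]'
```

```text
time: 6.32
ee_pos: [0.6494, 0.0299, 0.1828]
orientation: [3.14, 0.001, 3.071]
force: [2.2, 5.9, -5.0]
grip_width: 0.01
time: 6.48
ee_pos: [0.6495, 0.0295, 0.1828]
orientation: [3.139, 0.001, 3.071]
force: [2.5, 8.0, -3.6]
grip_width: 0.002
time: 6.65
ee_pos: [0.6495, 0.0294, 0.1828]
orientation: [3.137, 0.0, 3.072]
force: [0.9, 10.7, -3.8]
grip_width: 0.003
```

```bash
python3 -m pendant '[0,0,-0.007,0,0,0,0,0,0,0,0,0,0,0,0]'
python3 - <<'E'
from h import *
s=snap("scene","5");crop(s,"z5",300,120,380,200,7)
E
```

```text
time: 6.9
ee_pos: [0.6495, 0.0294, 0.1828]
orientation: [3.136, 0.0, 3.072]
force: [0.8, 13.0, -3.1]
grip_width: 0.005
```

View pics/z5.png

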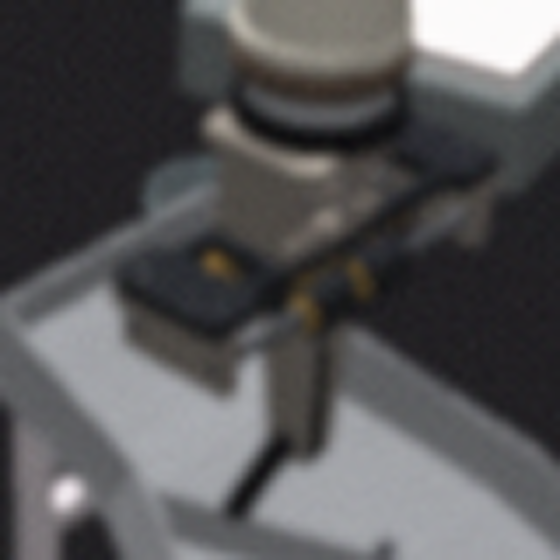

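```bash
python3 -m pendant '[0,0,0.067,0,0, 0,0,0.067,0,0, 0,0,0,0.2,0, 0,0,0,0.26,0, 0,0,0,0.26,0, 60,-0.141,-0.2085,0,-0.0345, 60,-0.141,-0.2085,0,-0.0345, 60,-0.141,-0.2085,0,-0.0345, 60,-0.141,-0.2085,0,-0.0345, 60,-0.141,-0.2085,0,-0.0345, 60,-0.141,-0.2085,0,-0.0345, 60,-0.141,-0.2085,0,-0.0345, 60,-0.141,-0.2085,0,-0.0345, 60,-0.141,-0.2085,0,-0.0345, 60,-0.141,-0.2085,0,-0.0345, 60,-0.141,-0.2085,0,-0.0345, 60,0,0,0,0, 60,0,0,0,0]'
python3 - <<'E'
from h import *
s=snap("top","6");crop(s,"t6",220,85,480,290,2.9)
s=snap("scene","6");crop(s,"s6",190,130,400,290,3.5)
E
```

```text
time: 8.45
ee_pos: [0.4158, -0.2999, 0.2916]
orientation: [-3.14, 0.002, 2.308]
force: [-1.1, 0.6, 0.3]
grip_width: 0.597
```

View pics/t6.png

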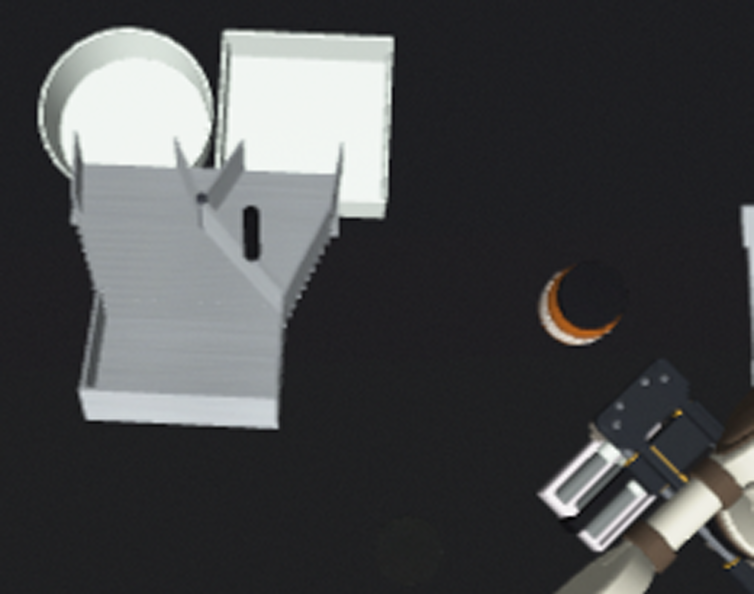

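View pics/s6.png

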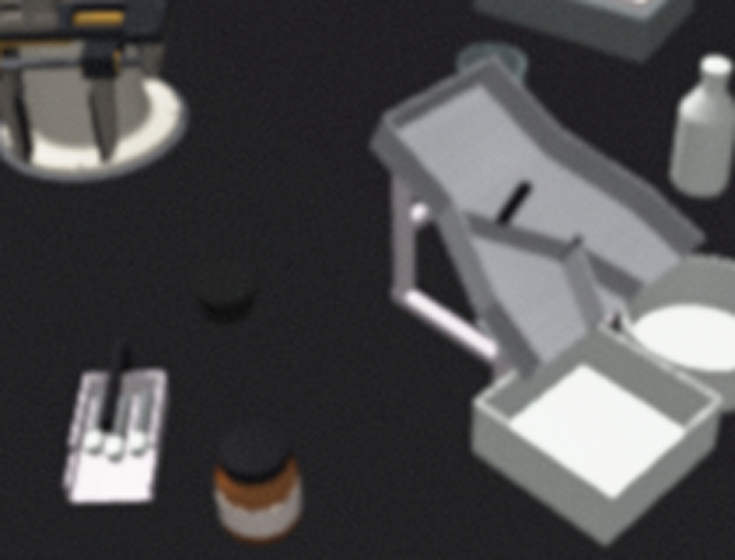

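```bash
python3 -m pendant '[60,0.012,0.037,-0.2,0, 60,0,0,-0.25,0, 60,0,0,-0.25,0, 60,0,0,-0.25,0, 60,0,0,-0.25,0, 60,0,0,-0.1,0, 60,0,0,0,0, 60,0,0,0,0]'
python3 - <<'E'
from h import *
s=snap("top","7");crop(s,"t7",390,200,490,300,5.5)
s=snap("scene","7");crop(s,"s7",180,190,270,290,5.5)
print(manip.get_state()["ee_pos"])
E
```

```text
time: 9.22
ee_pos: [0.4192, -0.2913, 0.0958]
orientation: [-3.141, -0.001, 2.314]
force: [-0.2, 0.0, -0.1]
grip_width: 0.598
[ 0.42028215 -0.2931951   0.0980802 ]
```

View pics/s7.png

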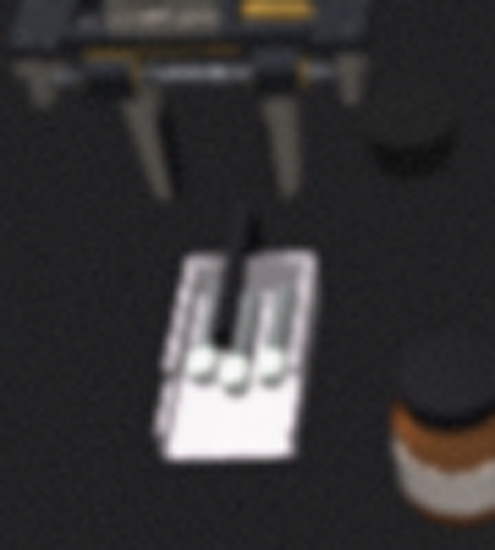

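View pics/t7.png

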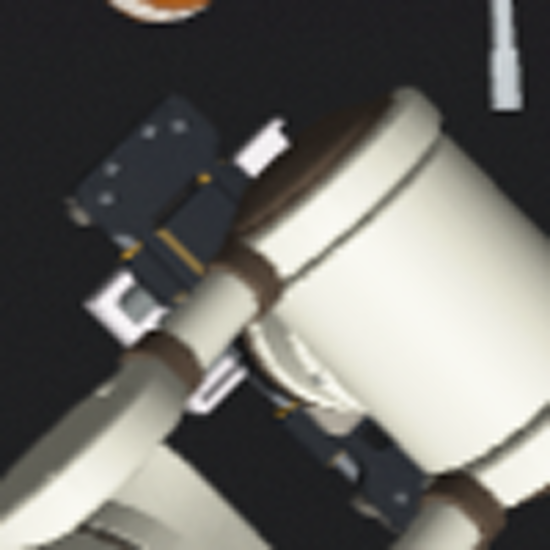

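Run:
```python
from h import *
s=load("scene7");P=cloud(s)
Q=P[205:235,195:240].reshape(-1,3);k=(Q[:,2]>.06)&(Q[:,2]<.2)&(np.hypot(Q[:,0]-.42,Q[:,1]+.293)<.06);q=Q[k]
d=np.array([.674,-.738]);p=np.array([.738,.674])
A=q[:,:2]@d-.5200;B=q[:,:2]@p-.1099
for lo in np.arange(.07,.18,.01):
    m=(q[:,2]>lo)&(q[:,2]<lo+.01)
    if m.sum():
        for sg in(1,-1):
            mm=m&(B*sg>.0)
            if mm.sum():print(round(lo,3),sg,mm.sum(),"A",A[mm].min().round(3),A[mm].max().round(3),"B",B[mm].min().round(3),B[mm].max().round(3))
```

```text
0.07 1 10 A -0.053 -0.019 B 0.0 0.005
0.07 -1 12 A -0.052 -0.019 B -0.006 -0.0
0.11 1 2 A -0.012 -0.01 B 0.031 0.035
0.11 -1 5 A -0.016 -0.012 B -0.034 -0.025
0.12 1 13 A -0.021 -0.009 B 0.032 0.044
0.12 -1 12 A -0.02 -0.009 B -0.036 -0.024
0.13 1 13 A -0.026 -0.01 B 0.031 0.045
0.13 -1 15 A -0.031 -0.009 B -0.038 -0.024
0.14 1 14 A -0.025 -0.009 B 0.032 0.046
0.14 -1 18 A -0.025 -0.01 B -0.038 -0.023
0.15 1 17 A -0.031 -0.009 B 0.031 0.047
0.15 -1 15 A -0.032 -0.009 B -0.041 -0.024
0.16 1 11 A -0.027 -0.008 B 0.031 0.048
0.16 -1 19 A -0.03 -0.008 B -0.041 -0.024
0.17 1 14 A -0.017 -0.007 B 0.033 0.049
0.17 -1 20 A -0.032 -0.01 B -0.043 -0.025
```

```bash
python3 -m pendant '[60,-0.035,0.004,-0.16,0, 60,0,0,-0.16,0, 60,0,0,-0.16,0, 60,0,0,0,0, 60,0,0,0,0]'
python3 - <<'E'
from h import *
s=snap("scene","8");crop(s,"s8",180,190,270,290,5.5)
E
```

```text
time: 9.73
ee_pos: [0.4139, -0.2921, 0.0249]
orientation: [-3.142, 0.001, 2.312]
force: [0.5, -0.1, 0.8]
grip_width: 0.6
```

View pics/s8.png

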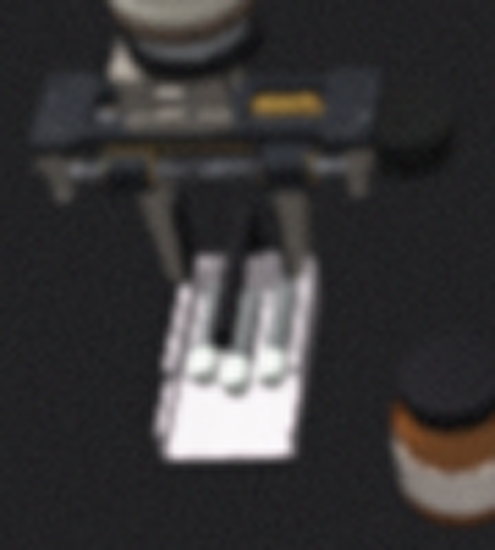

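Fingertips (180,278) and (298,270) straddle the bar above the walls. Close.

```bash
python3 -m pendant '[10,0,0,0,0, 0,0,0,0,0, 0,0,0,0,0, 0,0,0,0,0, 0,0,0,0,0, 0,0,0,0,0, 0,0,0,0,0, 0,0,0,0,0, 0,0,0,0,0]' 45; python3 -m pendant '[0,0,0,0.05,0, 0,0,0,0.05,0, 0,0,0,0.1,0, 0,0,0,0.1,0, 0,0,0,0,0, 0,0,0,0,0]' 60
python3 - <<'E'
from h import *
s=snap("scene","9");crop(s,"s9",180,170,280,280,5.4)
E
```

```text
time: 10.53
ee_pos: [0.4134, -0.2919, 0.0239]
orientation: [3.141, -0.0, 2.312]
force: [-0.1, 0.8, 0.8]
grip_width: 0.127
time: 11.03
ee_pos: [0.4139, -0.2925, 0.0698]
orientation: [-3.142, 0.002, 2.312]
force: [0.2, -0.3, -2.8]
grip_width: 0.124
```

View pics/s9.png

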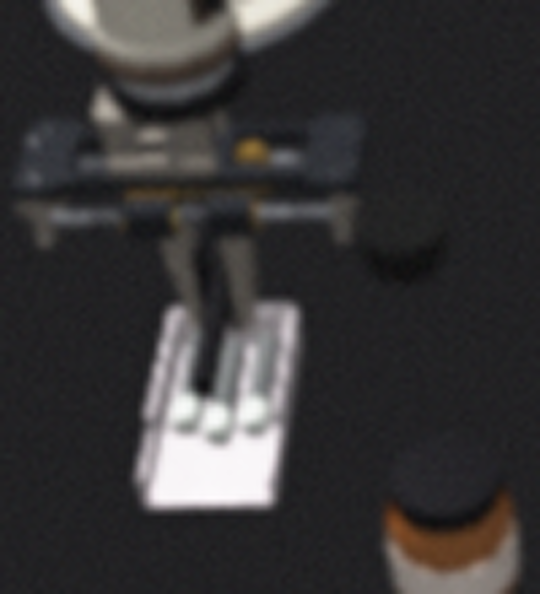

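Run:
```python
from h import *
s=load("scene9");P=cloud(s);C=s["color"].astype(int)
d=np.array([.674,-.738]);p=np.array([.738,.674])
Q=P[225:268,200:240].reshape(-1,3);c=C[225:268,200:240].reshape(-1,3)
k=(c.min(1)>190)&(Q[:,2]>.02);q=Q[k];A=q[:,:2]@d-.52;B=q[:,:2]@p-.1099
for lo in np.arange(-.06,.09,.015):
    m=(A>lo)&(A<lo+.015)
    if m.sum(): print(round(lo,3),m.sum(),np.percentile(q[m,2],[5,25,50,75,95]).round(4),B[m].min().round(3),B[m].max().round(3))
m=(A>.038)&(abs(B)<.03);a=np.polyfit(A[m],q[m,2],1);print("floor tilt",np.degrees(np.arctan(a[0])),m.sum())
```

```text
-0.045 3 [0.0469 0.0478 0.0488 0.0488 0.0489] 0.006 0.007
-0.03 1 [0.0788 0.0788 0.0788 0.0788 0.0788] 0.034 0.034
-0.015 6 [0.0475 0.0487 0.0491 0.05   0.0513] -0.035 0.008
0.0 8 [0.0488 0.0494 0.0497 0.055  0.0659] -0.036 0.006
0.015 47 [0.0485 0.0571 0.0652 0.067  0.0677] -0.037 0.025
0.03 87 [0.0463 0.0484 0.0505 0.0612 0.068 ] -0.036 0.029
0.045 80 [0.0461 0.0481 0.0494 0.0504 0.0528] -0.036 0.036
0.06 78 [0.0458 0.0477 0.0491 0.0503 0.0567] -0.038 0.036
0.075 43 [0.046  0.0485 0.0493 0.0506 0.068 ] -0.035 0.034
floor tilt -3.1159615215597136 197
```

```bash
python3 -m pendant '[0,0,0,0.05,0, 0,0,0,0.12,0, 0,0,0,0.2,0, 0,0,0,0.23,0, 0,0,0,0.23,0, 0,0,0,0.23,0, 0,0,0,0.23,0, 0,0,0,0.2,0, 0,0,0,0.12,0, 0,0,0,0.05,0, 0,0,0,0,0]' 60 && python3 -m pendant '[0,0.010,0.030,0,0.0048, 0,0.02,0.06,0,0.0095, 0,0.031,0.091,0,0.0143, 0,0.041,0.121,0,0.019, 0,0.051,0.151,0,0.0238, 0,0.051,0.151,0,0.0238, 0,0.051,0.151,0,0.0238, 0,0.051,0.151,0,0.0238, 0,0.051,0.151,0,0.0238, 0,0.051,0.151,0,0.0238, 0,0.051,0.151,0,0.0238, 0,0.051,0.151,0,0.0238, 0,0.051,0.151,0,0.0238, 0,0.051,0.151,0,0.0238, 0,0.051,0.151,0,0.0238, 0,0.051,0.151,0,0.0238, 0,0.041,0.121,0,0.019, 0,0.031,0.091,0,0.0143, 0,0.02,0.06,0,0.0095, 0,0.010,0.030,0,0.0048]' && python3 -m pendant '[0,0,0,0,0,0,0,0,0,0]'
python3 - <<'E'
from h import *
s=snap("scene","10");crop(s,"s10",270,90,420,240,4)
s=snap("top","10");crop(s,"t10",220,85,370,240,3.8)
E
```

```text
time: 12.0
ee_pos: [0.4138, -0.2924, 0.3192]
orientation: [-3.142, 0.003, 2.312]
force: [0.8, 0.5, -2.5]
grip_width: 0.125
time: 13.67
ee_pos: [0.535, 0.0722, 0.3161]
orientation: [3.141, -0.003, 3.076]
force: [-0.2, -0.0, -2.4]
grip_width: 0.124
time: 13.83
ee_pos: [0.5354, 0.0703, 0.3172]
orientation: [-3.141, -0.001, 3.073]
force: [0.2, -0.1, -2.1]
grip_width: 0.126
```

View pics/s10.png

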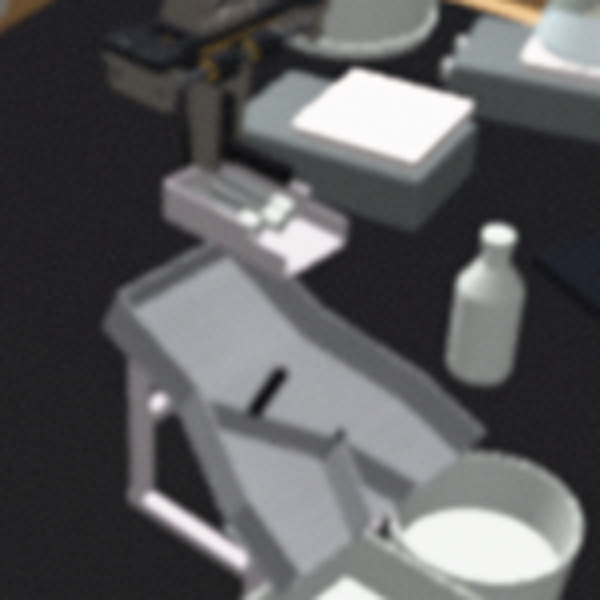

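View pics/t10.png

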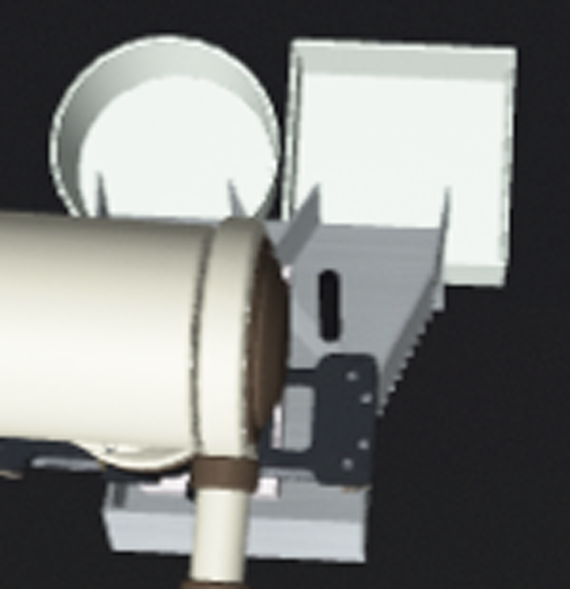

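```bash
cat >> h.py <<'E'
EX=np.array([.99756,-.0699]);EY=np.array([.0699,.99756])
def chute(P): return np.c_[P[:,:2]@EX-.6602,P[:,:2]@EY-.0999,P[:,2]]
def scoopinfo(s,r0,r1,c0,c1,zmin=.16):
    P=cloud(s)[r0:r1,c0:c1].reshape(-1,3);c=s["color"][r0:r1,c0:c1].reshape(-1,3).astype(int)
    k=(c[:,0]>c[:,1]+3)&(c.min(1)>110)&(P[:,2]>zmin);q=chute(P[k])
    q=q[(abs(q[:,1])<.08)&(q[:,0]<.05)]
    return q
E
python3 - <<'E'
from h import *
s=load("scene10");q=scoopinfo(s,125,165,305,362,.2)
print(len(q))
for lo in np.arange(-.17,.0,.015):
    m=(q[:,0]>lo)&(q[:,0]<lo+.015)
    if m.sum(): print(round(lo,3),m.sum(),np.percentile(q[m,2],[5,50,95]).round(4),np.percentile(q[m,1],[2,98]).round(4))
E
```

```text
484
-0.17 1 [0.322 0.322 0.322] [-0.0064 -0.0064]
-0.155 50 [0.303  0.3163 0.3251] [-0.0313  0.0212]
-0.14 30 [0.302  0.3126 0.3248] [-0.0337  0.0394]
-0.125 30 [0.3021 0.3127 0.3234] [-0.0322  0.0105]
-0.11 29 [0.2973 0.3113 0.3244] [-0.0338  0.0269]
-0.095 31 [0.2975 0.3135 0.3234] [-0.0338  0.0414]
-0.08 70 [0.2941 0.3044 0.3244] [-0.0334  0.043 ]
-0.065 79 [0.2936 0.2991 0.3154] [-0.0323  0.0425]
-0.05 78 [0.2927 0.2967 0.3141] [-0.0334  0.0432]
-0.035 86 [0.2925 0.2963 0.3132] [-0.0329  0.0425]
```

```bash
python3 -m pendant '[0,0,0,-0.04,0, 0,0,0,-0.08,0, 0,0,0,-0.11,0, 0,0,0,-0.11,0, 0,0,0,-0.08,0, 0,0,0,-0.04,0, 0,0,0,0,0]' 60; python3 -m pendant '[0,0,0,0,0]' 20;python3 -m pendant '[0,0,0,0,0]' 10;python3 -m pendant '[0,0,0,0,0]' 6
python3 - <<'E'
from h import *
s=snap("scene","11");crop(s,"s11",270,90,420,240,4)
E
```

```text
time: 14.52
ee_pos: [0.5354, 0.0703, 0.2481]
orientation: [-3.142, -0.001, 3.073]
force: [-1.0, -0.4, -3.1]
grip_width: 0.121
time: 14.6
ee_pos: [0.5358, 0.0704, 0.2488]
orientation: [-3.142, 0.0, 3.073]
force: [-0.3, 0.2, -2.5]
grip_width: 0.126
time: 14.68
ee_pos: [0.5359, 0.0704, 0.249]
orientation: [3.142, 0.0, 3.073]
force: [-0.4, -0.0, -3.2]
grip_width: 0.129
time: 14.77
ee_pos: [0.5359, 0.0704, 0.2491]
orientation: [-3.142, 0.001, 3.073]
force: [0.4, -0.7, -3.0]
grip_width: 0.133
```

View pics/s11.png

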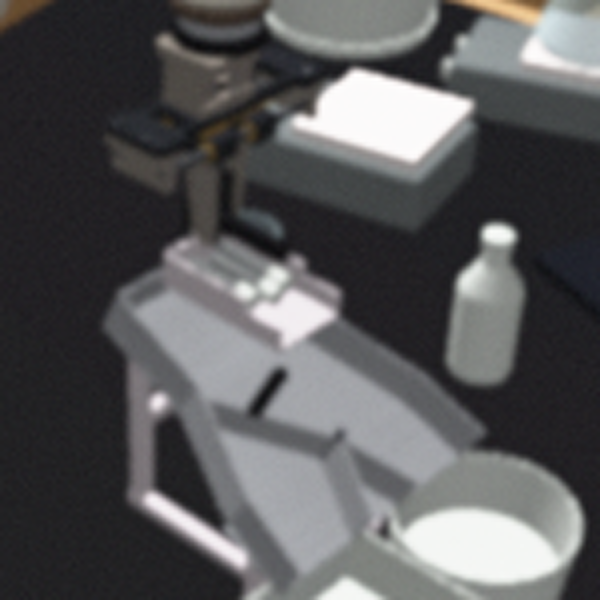

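```bash
python3 -m pendant '[0,0,0,0,0,0,0,0,0,0,0,0,0,0,0]' 6
python3 - <<'E'
from h import *
s=snap("scene","12");crop(s,"s12",270,90,420,240,4)
E
```

```text
time: 15.07
ee_pos: [0.5358, 0.0705, 0.2489]
orientation: [-3.142, 0.0, 3.073]
force: [-0.8, -0.4, -1.8]
grip_width: 0.129
```

View pics/s12.png

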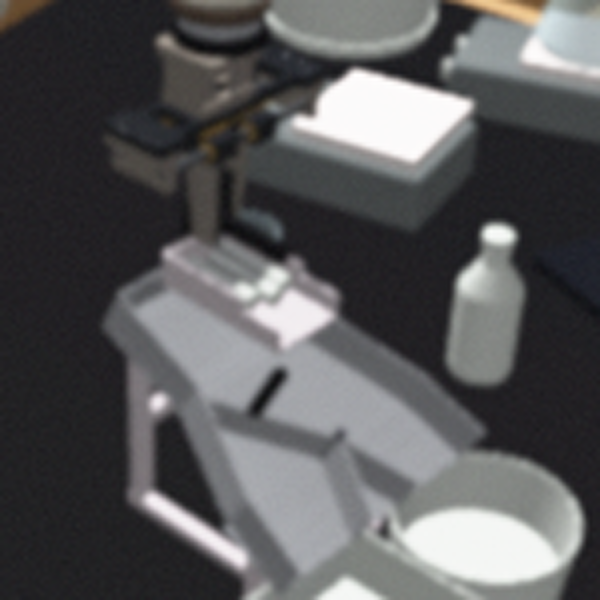

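```bash
python3 -m pendant '[0,0,0,0,0,0,0,0,0,0]' 4
cat >> h.py <<'E'
def slope(s):
    q=scoopinfo(s,125,185,305,362,.15)
    for lo in np.arange(-.17,.0,.02):
        m=(q[:,0]>lo)&(q[:,0]<lo+.02)
        if m.sum()>4: print(round(lo,3),m.sum(),np.percentile(q[m,2],[5,50,95]).round(4),np.percentile(q[m,1],[2,98]).round(4))
E
python3 - <<'E'
from h import *
s=snap("scene","13");crop(s,"s13",270,90,420,240,4);slope(load("scene12"));slope(s)
E
```

```text
time: 15.28
ee_pos: [0.536, 0.0705, 0.2489]
orientation: [3.142, 0.001, 3.073]
force: [-0.5, 0.7, -2.3]
grip_width: 0.131
-0.17 32 [0.2374 0.2486 0.2575] [-0.0308  0.0188]
-0.15 39 [0.2256 0.2457 0.2569] [-0.0681 -0.0025]
-0.13 36 [0.2301 0.2415 0.2563] [-0.0338 -0.0094]
-0.11 37 [0.2325 0.243  0.255 ] [-0.0322 -0.0103]
-0.09 63 [0.2217 0.2352 0.2538] [-0.0331  0.0579]
-0.07 111 [0.2218 0.2261 0.2475] [-0.0328  0.0429]
-0.05 107 [0.221  0.2246 0.2407] [-0.0323  0.0422]
-0.03 37 [0.2206 0.2232 0.2384] [-0.0317  0.0422]
-0.17 37 [0.2393 0.2487 0.2578] [-0.0309  0.0167]
-0.15 36 [0.2305 0.2437 0.2567] [-0.0475 -0.0078]
-0.13 35 [0.2308 0.2407 0.2546] [-0.0326 -0.009 ]
-0.11 35 [0.2296 0.2424 0.2526] [-0.0339 -0.0128]
-0.09 69 [0.2192 0.2312 0.2506] [-0.034   0.0509]
-0.07 107 [0.2185 0.2235 0.2446] [-0.0318  0.0426]
-0.05 113 [0.2164 0.2211 0.2382] [-0.0328  0.0425]
-0.03 25 [0.2168 0.2193 0.2346] [-0.0329  0.0422]
```

View pics/s13.png

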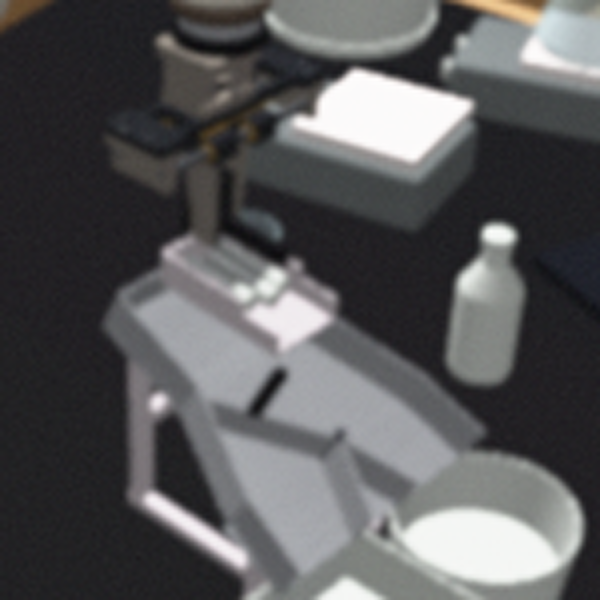

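```bash
python3 -m pendant '[0,0,0,0,0,0,0,0,0,0,0,0,0,0,0,0,0,0,0,0]' 3
python3 - <<'E'
from h import *
s=snap("scene","14");crop(s,"s14",270,90,420,240,4);slope(s)
E
```

```text
time: 15.67
ee_pos: [0.5359, 0.0705, 0.2489]
orientation: [3.142, 0.0, 3.073]
force: [1.0, -0.2, -2.2]
grip_width: 0.132
-0.17 37 [0.2356 0.2499 0.2583] [-0.0305  0.0221]
-0.15 36 [0.2322 0.2437 0.2575] [-0.0333 -0.0217]
-0.13 37 [0.2292 0.2419 0.2552] [-0.0466 -0.009 ]
-0.11 30 [0.2278 0.2414 0.252 ] [-0.0328 -0.0125]
-0.09 70 [0.2203 0.2333 0.251 ] [-0.0332  0.0423]
-0.07 110 [0.219  0.2234 0.2407] [-0.0322  0.0431]
-0.05 107 [0.2166 0.2209 0.2371] [-0.0327  0.0425]
-0.03 27 [0.2157 0.2197 0.234 ] [-0.0318  0.0422]
```

View pics/s14.png

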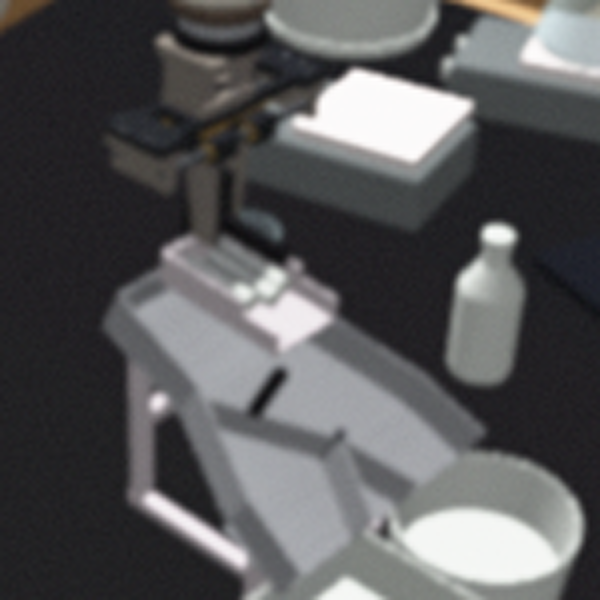

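Run:
```python
from h import *
for n in ("top6","scene6"):
    s=load(n);q=chute(cloud(s).reshape(-1,3));q=q[(abs(q[:,1])<.06)&(q[:,0]<-.13)&(q[:,0]>-.22)&(q[:,2]>.18)&(q[:,2]<.26)]
    for lo in np.arange(.18,.25,.006):
        m=(q[:,2]>lo)&(q[:,2]<lo+.006)
        if m.sum(): print(n,round(lo,3),m.sum(),np.percentile(q[m,0],[5,50,95]).round(4))
```

```text
top6 0.18 121 [-0.1515 -0.1478 -0.1423]
top6 0.186 3 [-0.1764 -0.151  -0.1508]
top6 0.192 24 [-0.1794 -0.1785 -0.1775]
top6 0.198 72 [-0.179  -0.1772 -0.1752]
top6 0.204 75 [-0.1759 -0.1739 -0.1717]
top6 0.21 75 [-0.174  -0.1712 -0.1692]
top6 0.216 73 [-0.1702 -0.1681 -0.1659]
top6 0.222 77 [-0.1677 -0.1655 -0.1634]
top6 0.228 85 [-0.1646 -0.1623 -0.1599]
top6 0.234 100 [-0.1619 -0.1592 -0.1569]
top6 0.24 5 [-0.1603 -0.1583 -0.1577]
scene6 0.18 100 [-0.1626 -0.1541 -0.1433]
scene6 0.186 92 [-0.1759 -0.1666 -0.1592]
scene6 0.192 37 [-0.1785 -0.1756 -0.1693]
scene6 0.198 18 [-0.1755 -0.1738 -0.1721]
scene6 0.204 18 [-0.1735 -0.1711 -0.1695]
scene6 0.21 17 [-0.1695 -0.1683 -0.166 ]
scene6 0.216 21 [-0.1678 -0.1652 -0.163 ]
scene6 0.222 19 [-0.1641 -0.1625 -0.1607]
scene6 0.228 18 [-0.1608 -0.1595 -0.1578]
scene6 0.234 30 [-0.1611 -0.1577 -0.154 ]
scene6 0.24 1 [-0.1552 -0.1552 -0.1552]
```

```bash
python3 -m pendant '[0,0.01,0,0.04,0,0,0,0,0.05,0,0,0,0,0.05,0,0,-0.02,0,0,0,0,-0.02,0,0,0]' 6;python3 -m pendant '[0,0,0,0,0,0,0,0,0,0,0,0,0,0,0]' 4
python3 - <<'E'
from h import *
s=snap("scene","15");crop(s,"s15",270,90,420,240,4);slope(s)
E
```

```text
time: 16.13
ee_pos: [0.5315, 0.0705, 0.2709]
orientation: [-3.142, 0.001, 3.073]
force: [-0.7, 0.2, -2.2]
grip_width: 0.129
time: 16.38
ee_pos: [0.5309, 0.0705, 0.2695]
orientation: [3.142, -0.001, 3.073]
force: [-0.8, -1.1, -3.0]
grip_width: 0.129
-0.17 69 [0.2524 0.2679 0.2859] [-0.034   0.0268]
-0.15 44 [0.2472 0.2618 0.2933] [-0.0377 -0.0074]
-0.13 41 [0.2383 0.2543 0.2923] [-0.0339 -0.0127]
-0.11 51 [0.2186 0.2404 0.258 ] [-0.0338  0.076 ]
-0.09 124 [0.2122 0.2188 0.238 ] [-0.0329  0.0423]
-0.07 73 [0.2067 0.2118 0.2287] [-0.0326  0.0429]
```

View pics/s15.png

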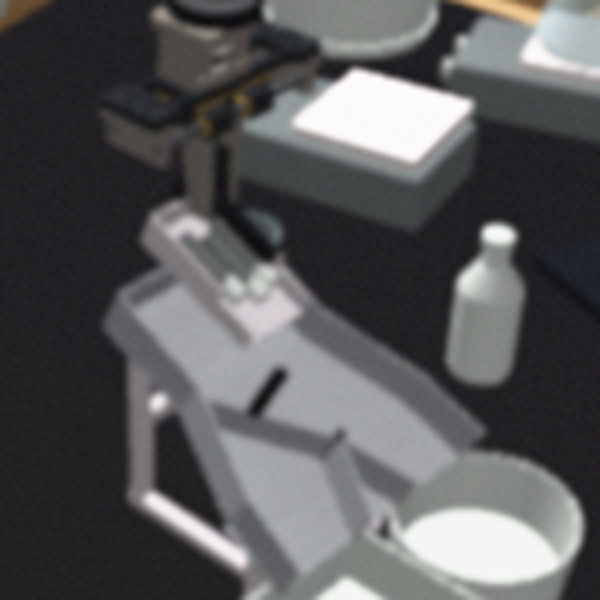

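```bash
python3 -m pendant '[0,0.03,0,-0.03,0,0,0.04,0,-0.04,0,0,0.02,0,-0.03,0,0,0,0,0,0]' 4
python3 - <<'E'
from h import *
s=snap("scene","16");crop(s,"s16",270,90,420,240,4);slope(s)
E
```

```text
time: 16.77
ee_pos: [0.5447, 0.0705, 0.2529]
orientation: [3.142, -0.003, 3.073]
force: [-0.2, 0.6, -1.7]
grip_width: 0.13
-0.17 86 [0.2368 0.2473 0.2728] [-0.0319  0.0263]
-0.15 115 [0.2236 0.2332 0.2633] [-0.0331  0.0429]
-0.13 115 [0.2129 0.2225 0.2734] [-0.0332  0.0417]
-0.11 126 [0.2004 0.2098 0.2404] [-0.0331  0.0436]
-0.09 145 [0.189  0.1987 0.2232] [-0.0324  0.0486]
-0.07 100 [0.1827 0.191  0.209 ] [-0.0329  0.0426]
```

View pics/s16.png

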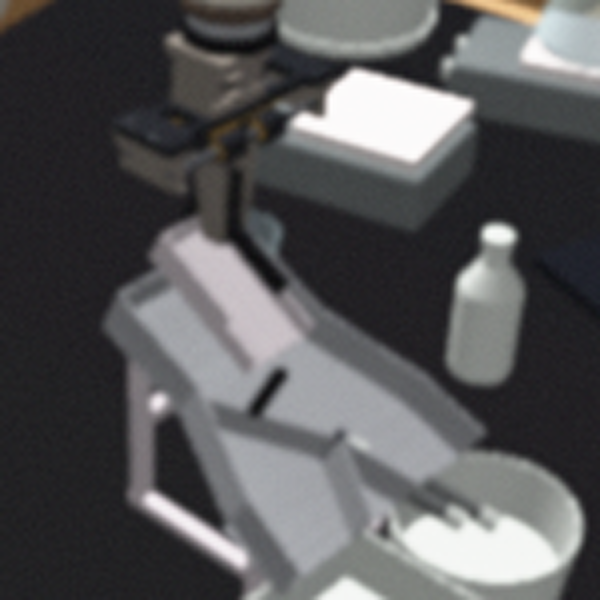

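```bash
python3 -m pendant '[0,0,0,0,0, 0,0,0,0,0, 0,0,0,0.1,0, 0,0,0,0.15,0, 0,0,0,0.15,0, 0,0,0,0.1,0, 0,0,0,0,0, 0,0,0,0,0]' 30
python3 - <<'E'
from h import *
s=snap("scene","17");crop(s,"s17",270,90,420,240,4)
s=snap("top","17");crop(s,"t17",220,85,370,240,3.8)
E
```

```text
time: 17.48
ee_pos: [0.5452, 0.0705, 0.3307]
orientation: [-3.142, 0.002, 3.073]
force: [-0.5, 0.0, -1.7]
grip_width: 0.129
```

View pics/s17.png

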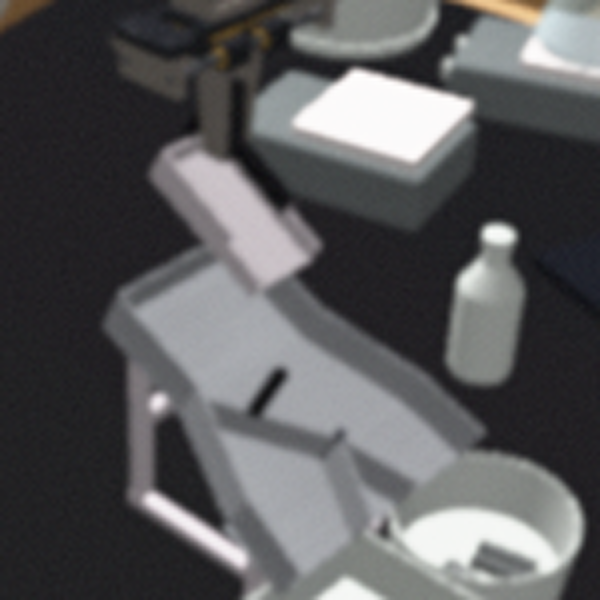

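View pics/t17.png

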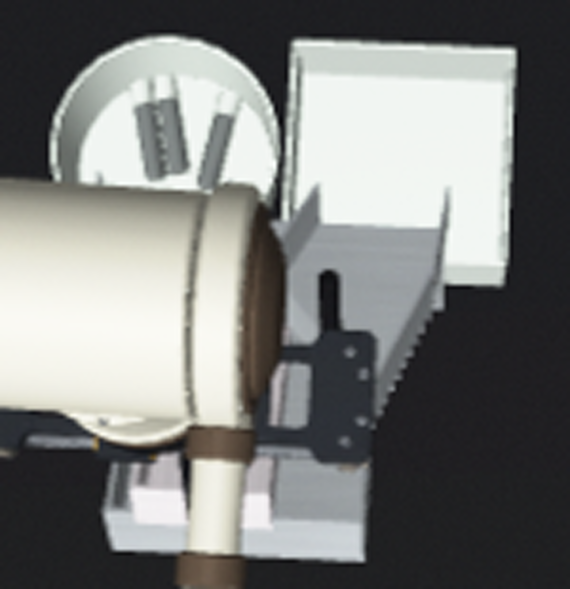

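```bash
python3 -m pendant '[0,-0.0325,-0.1333,0,-0.019, 0,-0.0325,-0.1333,0,-0.019, 0,-0.0325,-0.1333,0,-0.019, 0,-0.0325,-0.1333,0,-0.019, 0,-0.0325,-0.1333,0,-0.019, 0,-0.0325,-0.1333,0,-0.019, 0,-0.0325,-0.1333,0,-0.019, 0,-0.0325,-0.1333,0,-0.019, 0,-0.0325,-0.1333,0,-0.019, 0,-0.0325,-0.1333,0,-0.019, 0,-0.0325,-0.1333,0,-0.019, 0,-0.0325,-0.1333,0,-0.019, 0,-0.0325,-0.1333,0,-0.019, 0,-0.0325,-0.1333,0,-0.019, 0,-0.0325,-0.1333,0,-0.019, 0,-0.0325,-0.1333,0,-0.019, 0,-0.0325,-0.1333,0,-0.019, 0,-0.0325,-0.1333,0,-0.019, 0,-0.0325,-0.1333,0,-0.019, 0,-0.0325,-0.1333,0,-0.019]' 30
python3 -m pendant '[0,0,0,0,0, 0,0,0,-0.1,0, 0,0,0,-0.22,0, 0,0,0,-0.22,0, 0,0,0,-0.22,0, 0,0,0,-0.22,0, 0,0,0,-0.22,0,0,0,0,-0.2,0, 0,0,0,-0.1,0, 0,0,0,0,0, 0,0,0,0,0]'
python3 - <<'E'
from h import *
s=snap("scene","18");crop(s,"s18",170,150,290,290,4)
s=snap("top","18");crop(s,"t18",220,85,480,290,2.9)
E
```

```text
time: 19.25
ee_pos: [0.4464, -0.3298, 0.3279]
orientation: [3.142, -0.003, 2.311]
force: [0.5, -0.2, -1.0]
grip_width: 0.125
time: 20.17
ee_pos: [0.4465, -0.3279, 0.1035]
orientation: [3.141, -0.003, 2.314]
force: [1.0, 0.2, -1.5]
grip_width: 0.129
```

View pics/s18.png

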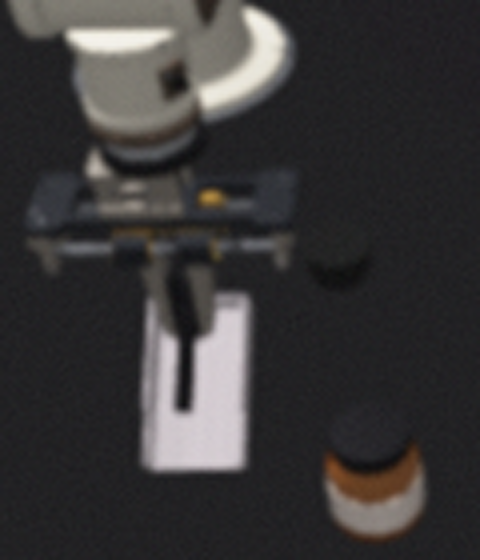

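View pics/t18.png

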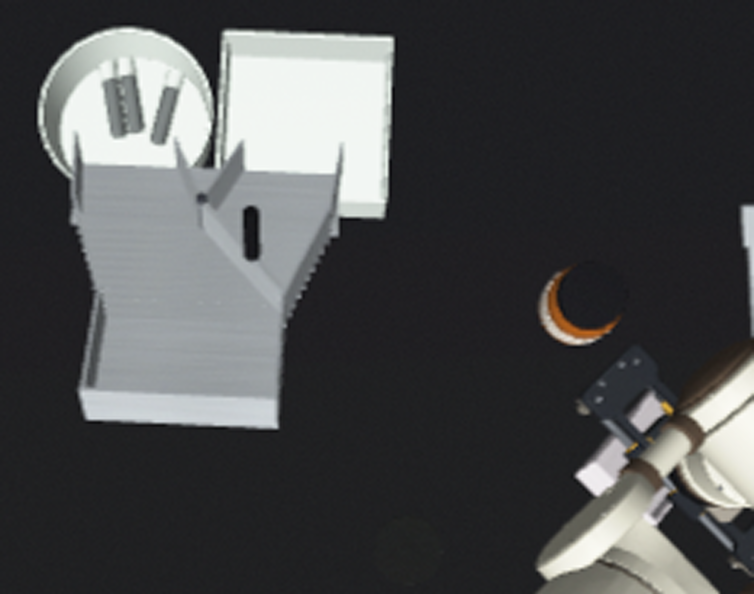

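```bash
python3 -m pendant '[0,0,0,-0.09,0, 0,0,0,-0.07,0, 0,0,0,0,0]' 6; python3 -m pendant '[0,0,0,-0.02,0, 0,0,0,0,0]'; python3 -m pendant '[0,0,0,-0.02,0, 0,0,0,0,0]'
python3 - <<'E'
from h import *
s=snap("scene","19");crop(s,"s19",170,150,290,290,4)
d=np.array([.674,-.738]);P=cloud(s)[215:275,195:240].reshape(-1,3);c=s["color"][215:275,195:240].reshape(-1,3).astype(int)
k=(c.min(1)>130)&(P[:,2]>-.01);q=P[k];A=q[:,:2]@d-.52;B=q[:,:2]@np.array([.738,.674])-.1099
for lo in np.arange(-.08,.1,.02):
    m=(A>lo)&(A<lo+.02)&(abs(B)<.03)
    if m.sum()>3: print(round(lo,2),m.sum(),np.percentile(q[m,2],[10,50,90]).round(4))
E
```

```text
time: 20.52
ee_pos: [0.4467, -0.3286, 0.0798]
orientation: [3.142, -0.002, 2.313]
force: [-0.9, 0.1, -2.7]
grip_width: 0.132
time: 20.68
ee_pos: [0.4474, -0.3295, 0.0781]
orientation: [3.142, 0.0, 2.313]
force: [0.0, 0.7, -2.4]
grip_width: 0.129
time: 20.85
ee_pos: [0.4474, -0.3295, 0.0749]
orientation: [-3.142, 0.0, 2.313]
force: [-0.8, 0.7, -1.6]
grip_width: 0.127
-0.04 8 [0.0657 0.0694 0.074 ]
-0.02 54 [0.0574 0.0627 0.0745]
0.0 87 [0.0453 0.0509 0.0574]
0.02 94 [0.0348 0.0399 0.0463]
0.04 113 [0.0231 0.0278 0.0336]
0.06 137 [0.0109 0.0166 0.0229]
0.08 63 [0.0055 0.0086 0.0119]
```

View pics/s19.png

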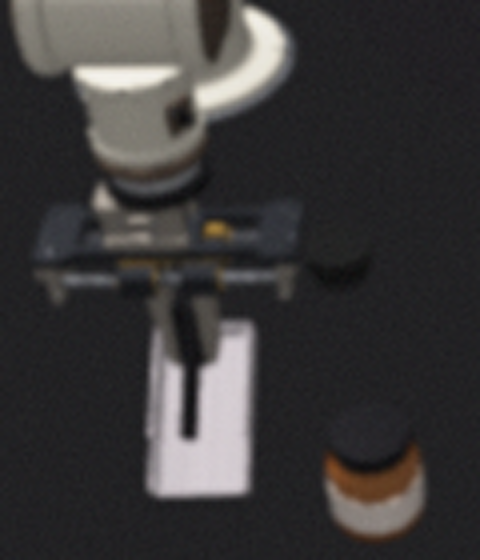

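```bash
python3 -m pendant '[0,0,0,-0.03,0, 0,-0.03,0.033,-0.028,0, 0,-0.026,0.028,-0.028,0, 0,-0.026,0.028,-0.03,0, 0,-0.026,0.028,-0.03,0, 0,0,0,0,0]' 5; python3 -m pendant '[0,-0.026,0.028,-0.035,0, 0,-0.026,0.029,-0.04,0, 0,0,0,0,0]'
cat > lv.py <<'E'
from h import *
import sys
s=snap("scene",sys.argv[1]);crop(s,"s"+sys.argv[1],170,150,290,290,4)
d=np.array([.674,-.738]);P=cloud(s)[215:275,190:240].reshape(-1,3);c=s["color"][215:275,190:240].reshape(-1,3).astype(int)
k=(c.min(1)>130)&(P[:,2]>-.01);q=P[k];A=q[:,:2]@d-.52;B=q[:,:2]@np.array([.738,.674])-.1099
for lo in np.arange(-.08,.1,.02):
    m=(A>lo)&(A<lo+.02)&(abs(B)<.03)
    if m.sum()>3: print(round(lo,2),m.sum(),np.percentile(q[m,2],[10,50,90]).round(4))
E
python3 lv.py 20
```

```text
time: 21.4
ee_pos: [0.4295, -0.3099, 0.0514]
orientation: [3.142, -0.003, 2.313]
force: [-0.1, -0.2, -1.2]
grip_width: 0.128
time: 21.65
ee_pos: [0.4219, -0.3016, 0.0401]
orientation: [3.142, -0.003, 2.313]
force: [-0.4, 1.2, -1.8]
grip_width: 0.133
-0.06 13 [0.0182 0.0201 0.0358]
-0.04 73 [0.0165 0.0189 0.0436]
-0.02 63 [0.0139 0.0166 0.0189]
0.0 71 [0.01   0.0128 0.0167]
0.02 92 [0.0073 0.0105 0.0144]
0.04 103 [0.0052 0.0083 0.0129]
0.06 105 [0.0019 0.0054 0.0092]
0.08 46 [0.0002 0.0031 0.006 ]
```

```bash
python3 -m pendant '[0,-0.018,0.02,-0.035,0, 0,-0.012,0.013,-0.035,0, 0,-0.006,0.006,-0.03,0, 0,0,0,0,0, 0,0,0,0,0]' 4
python3 lv.py 21
```

```text
time: 22.12
ee_pos: [0.4176, -0.2972, 0.0263]
orientation: [3.142, -0.001, 2.313]
force: [-0.2, -0.0, -1.6]
grip_width: 0.127
-0.06 15 [0.0044 0.0165 0.0293]
-0.04 65 [0.002  0.0047 0.0132]
-0.02 53 [0.0017 0.0046 0.0062]
0.0 68 [0.0011 0.0039 0.0059]
0.02 85 [0.0015 0.0037 0.0067]
0.04 95 [0.001  0.003  0.0074]
0.06 90 [0.0009 0.0031 0.0052]
0.08 50 [0.0006 0.0025 0.0051]
```

View pics/s21.png

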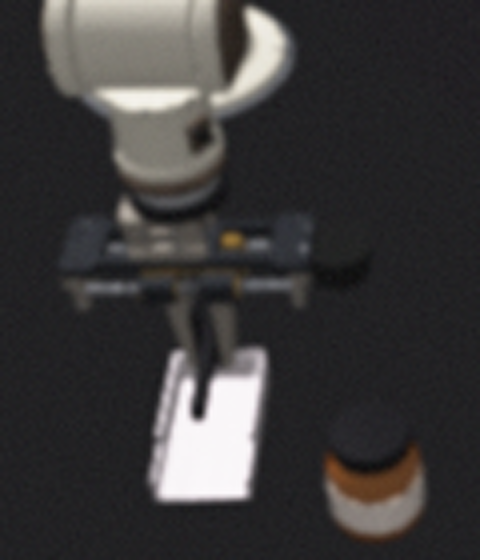

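```bash
python3 -m pendant '[0,0,0,-0.01,0, 0,0,0,0,0, 30,0,0,0,0, 60,0,0,0,0, 60,0,0,0,0, 60,0,0,0,0, 60,0,0,0,0, 60,0,0,0,0]'; python3 -m pendant '[60,0,0,0.05,0, 60,0,0,0.1,0, 60,0,0,0.2,0, 60,0,0,0.25,0, 60,0,0,0.25,0, 60,0,0,0.25,0, 60,0,0,0.25,0, 60,0,0,0.1,0, 60,-0.2,0.1,0,0, 60,-0.2,0.1,0,0, 60,0,0,0,0, 60,0,0,0,0]'
python3 lv.py 22
python3 - <<'E'
from h import *
s=load("scene22");crop(s,"f1",180,90,440,290,3)
s=snap("top","22");crop(s,"f2",150,85,510,290,2.2)
P=cloud(s)
q=P[90:145,230:295].reshape(-1,3);c=s["color"][90:145,230:295].reshape(-1,3).astype(int)
k=(c.max(1)<140)&(q[:,2]>0.008)&(q[:,2]<.05)&(q[:,0]>.745);print("tube px",k.sum(),q[k].min(0),q[k].max(0), "maxdist",np.hypot(q[k,0]-.7896,q[k,1]-.1297).max())
k=(q[:,2]>.05)&(q[:,2]<.2);print()
z=P[155:190,300:318].reshape(-1,3);cc=s["color"][155:190,300:318].reshape(-1,3).max(1)
k=(cc<50)&(z[:,2]>.21);print("post",chute(z[k]).mean(0),k.sum())
E
```

```text
time: 22.83
ee_pos: [0.4179, -0.2975, 0.0253]
orientation: [-3.142, 0.0, 2.313]
force: [0.5, -0.3, 0.4]
grip_width: 0.545
time: 23.83
ee_pos: [0.3572, -0.267, 0.2432]
orientation: [-3.142, 0.001, 2.312]
force: [0.3, 0.1, 0.4]
grip_width: 0.6
-0.06 15 [0.0044 0.0219 0.032 ]
-0.04 84 [0.0019 0.0052 0.0328]
-0.02 53 [0.0015 0.0031 0.0061]
0.0 66 [0.0003 0.003  0.0053]
0.02 83 [0.0006 0.0036 0.0074]
0.04 95 [0.0007 0.0038 0.0572]
0.06 90 [0.0009 0.0034 0.0056]
0.08 54 [0.001  0.0032 0.0057]
tube px 386 [0.74572651 0.05129665 0.01074044] [0.84084174 0.2082914  0.04949338] maxdist 0.07995494986111945

post [-0.01257526 -0.04643706  0.21887239] 36
```

View pics/f1.png

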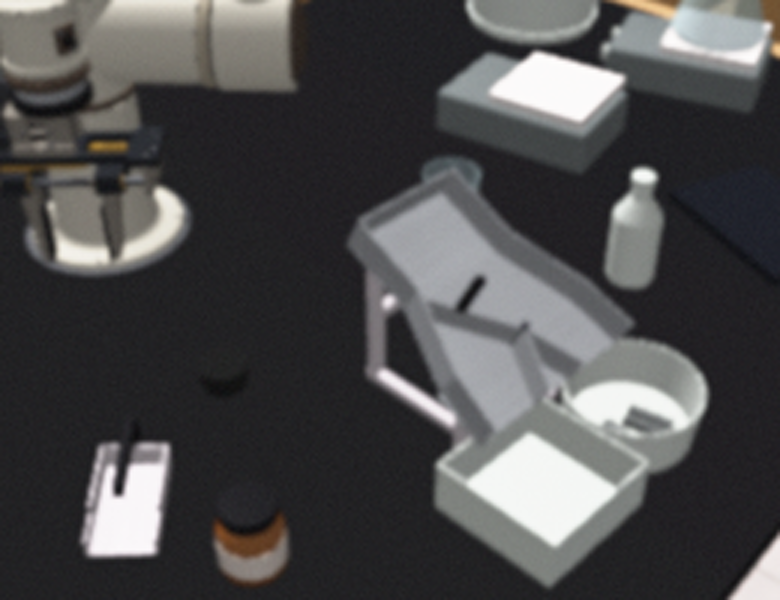

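View pics/f2.png

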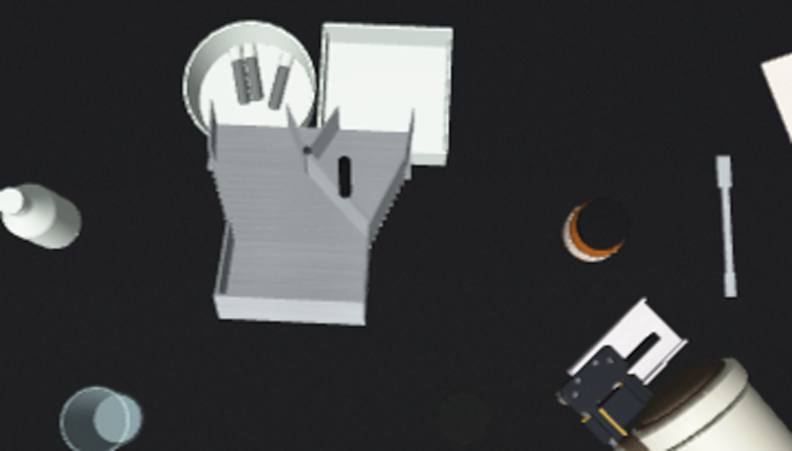

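Run:
```python
from plant import manip
s=manip.get_state();print(s["time"],s["force"],abs(s["qd"]).max());manip.finish_job()
```

```text
23.9333 [ 0.43049744 -0.19325016  0.85182483] 0.024431661781126244
the job is handed in; nothing more can be done
```

The three tubes are in the round pan, the flap shuts off the square pan's branch, and the empty scoop is back flat on the bench and released. I handed in at 23.9 s; the system reports no verdict.

**What I did:**
- **Flap:** I pushed the post to the stop. Travel ended while the force rose from 6 to 13 N, well under the 40 N limit.
- **Scoop:** I gripped the bar about 22 mm behind its centre and carried the scoop level to the chute head. There I loosened the grip so the nose tipped down and the tubes slid out.
- **Return:** I set the scoop down nose first near its starting place and rolled it flat before letting go.

**Last checks:**
- **Tubes:** All three are visible lying in the round pan.
- **Scoop:** The floor reads about 3 mm above the bench along its whole length, so it is level.
- **Bystanders:** None of the five looks moved. I judged this by eye in the pictures and did not measure it.
- **Gripper:** It is clear of everything.

**Disagreements:**
- **Fingertip height:** The cameras showed the fingertips about 17 mm above the reported tool point, not 17 mm ahead of it. My first pass at the flap therefore went over the post without touching it. I used the camera value after that.
- **Flap angle:** The camera puts the post 46.4 mm to the side, about 0.667 rad. The stop should give 48.3 mm, or 0.70 rad, and the threshold is 0.67. I think this is measurement error, because the flap met a hard stop and the post shows in the same place as when I was pushing it. I did not measure the angle any other way.
- **First tilt:** The scoop stuck at about 5 degrees, probably with its tail against the chute's back wall. It tipped freely once I raised it about 20 mm.

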